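Refit the roller cover of a grain mill

TASK

Put the roller cover back on the grain mill: swing the turn-button clear of the opening if it is in the way, tilt the cover's tongue in under the overhanging lip at the top of the opening, and rotate the cover down flat into its pocket. Then turn the button fully up across the cover's lower edge to lock it and let go, without disturbing the other things on the bench.

Things in the scene. Friction and masses are not known exactly. Their poses are not given: they have to be found in the camera images.
- front: Sloping front of the green mill, fixed in a run; place and yaw vary. x up the slope (30 deg above level, away from the robot), y left, z out of the slope (up, to the robot). Origin: on the seat ledge, mid-pocket, 125 mm over the bench. In mm: the pocket for the cover's body runs x -62 to 49, y -47.5 to 47.5; the tops of its side rails and lower rail are at z 6.
- lip (a point): Middle of the lip's lower front edge, at x 50, y 0, z 14 mm in front (its axes too). Under the lip is the tongue's socket: x 49 to 64, y -36.5 to 36.5, seat at z 0, between solid shoulders. The 3 mm lip runs from x 50 to 78, so it overhangs the pocket and a cover held parallel to the seat cannot get in.
- mill: The grain mill: origin on the bench under its middle, x away from its front. Body 0.31 m deep, 0.17 m wide. The hopper's upright front face is 28 mm beyond the origin in x and rises to 310 mm over the bench; motor and belt guard are behind it. In front of and beside the slope nothing stands above it but the turn-button and the lip.
- cover: The loose roller cover: aluminium plate 6 mm thick, about 0.26 kg, flat on the bench, rib up. Origin on its underside, x to the tongue, z out of the ribbed face. In mm: body x -60 to 44, y -45 to 45; tongue x 44 to 60, y -33 to 33; grip rib x -36 to 20, y -5 to 5, z 6 to 36. Home: its axes parallel to front's, origin there at x -2 to 4, y -2.5 to 2.5, z 0.
- tongue (a point): Middle of the tip of the cover's tongue, at its underside (x 60 mm in the cover's frame).
- pivot (a point): Pivot of the turn-button, on the lower rail: x -74, y 0, z 8 mm in front (its axes too); z 8 is the underside of the button's arm.
- button (a joint): Turn-button about front's z; stays where left (0.04 N m friction). Arm 16 mm wide, 4 thick (z 8 to 12 mm in front), reaching 34 mm from the pivot; thumb wing along the arm, centred on the pivot: 34 long, 8 thick, z 11 to 31. 0: arm along the rail to +y, clear of the opening (needs below 0.1). 1.57 (stop): arm up the slope, over the cover's edge. Grows clockwise seen facing the slope.
- button_arm (a point): Outer end of the turn-button's arm, 34 mm from the pivot.
- guard_cover: Bystander, leave alone: the belt guard's larger cover, a plain rectangle 140 x 110 x 6 mm without a tongue, with the same rib (36 mm high in all). Origin under its middle.
- tin: Bystander: steel tin 68 mm across, 64 mm high; origin under its middle.
- oil: Bystander: grey plastic oil bottle 68 mm across, 190 mm high; origin under its middle.
- wrench: Bystander: wrench 170 mm long lying flat; its x runs along it.
- brush: Bystander: hand brush 190 mm long lying flat; its x runs along it.
- bearing: Bystander: steel bearing ring 56 mm across, 16 mm high; origin under its middle.
Things that resemble listed ones, but are neither listed nor needed, are in the scene too. What is shaped like the cover but green is not meant.

How it is judged:
On the way, in this order (a step that is already met when the one before it is completed fails the run):
1. the tongue is under the lip with the cover still tilted to the seat (x of tongue in the frame of front above 0.051 m and z of tongue in the frame of front between -0.003 and 0.011 m and angle between the z axis of cover and the z axis of front, either way round above 0.07 rad), for 0.04 s.
2. the cover lies flat in its pocket, the button not yet across it (z of cover in the frame of front between -0.003 and 0.003 m and angle between the z axis of cover and the z axis of front, either way round below 0.05 rad and value of joint button below 1.3 rad), for 0.1 s.
3. the button is turned up across the cover's lower edge (value of joint button above 1.4 rad), for 0.1 s.
At the end, for the whole second after the job is handed in: The roller cover rests flat on its seat in the pocket (within 2 mm and 0.04 rad; within 5.5 mm of mid-play along the slope, 4.5 mm across), its tongue under the lip; the turn-button is across its lower edge (1.4 rad or more of 1.57); the cover is at rest and all is let go (x of cover in the frame of front between -0.0045 and 0.0065 m and y of cover in the frame of front between -0.0045 and 0.0045 m and z of cover in the frame of front between -0.002 and 0.002 m and x of tongue in the frame of front above 0.0545 m and angle between the z axis of cover and the z axis of front, either way round below 0.04 rad and value of joint button above 1.4 rad and linear speed of cover below 0.02 m/s); the robot touches nothing.
It fails at once if one of the bystanders (belt-guard cover, tin, bottle, wrench, brush, bearing) is shifted by more than 25 mm (distance of any of guard_cover, tin, oil, wrench, brush, bearing from where it was at the start of the episode above 0.025 m).
It also fails if it takes over 72 s, if anything falls off the work surface, if the arm or the gripper's body presses on something with over 40 N, if the wrist force passes 120 N, or if a joint passes its speed limit or range.

ROBOT

A 6-joint arm with a two-finger parallel gripper is mounted at the origin on the work surface. World frame = base frame: x ahead of the robot, y to its left, z up, the work surface at z = 0. Lengths are in m, angles in rad, forces in N, time in s.
With the tool pointing down it reaches from about 0.375 to 0.9 m from the base axis. Payload 3.1 kg.
Tool frame: the origin (TCP) lies midway between the tips of the shut fingers; the grasp point (between the pads) lies 19 mm behind it; z points along the fingers, y is the direction in which the jaws open and shut (so a half turn about z gives the same grasp; the last joint's range is limited). The gripper opens to 85 mm and grips with 20 to 120 N. Pads are 22 mm wide; open, the fingers measure 114 mm over their backs; the gripper's body (76 mm by 85 mm) begins 54 mm behind the grasp point. The pads swing forward as they close: fully open they stand 13 mm farther back than shut.
Start: joints at [-1.522, 0.527, 1.433, -0, 1.181, -0.178], TCP at [0.141, -0.609, 0.231] pointing down, gripper open.
Joint ranges: [-3.08, 3.08], [-0.75, 2.2], [0.22, 2.44], [-1.43, 4.57], [0, 2.65], [-2.85, 2.85]. Speed limits (rad/s): [2.79, 2.79, 3.14, 3.14, 3.14, 3.14].

INTERFACE

Orientations are given as a unit quaternion [x, y, z, w].
In Python, from station import manip gives the robot as it stands.
- The arm moves only by the tool servo_tool, never from a script. Its argument "motion" is a list of rows, each a list of 7 numbers: the shift along the tool's x, y, z in mm, then the turn, a rotation vector about the tool's x, y, z in rad, then the opening, from -1 (shut) to 1 (fully open), so that 0 is half open. In form: [[x, y, z, rx, ry, rz, hand], ...]. A call has 1 to 12 rows; each row shifts and turns the pose as measured when the row begins, along the tool's axes as they then stand; what a row does not reach is not made up. A row lasts 1/12 s, in which the tool goes at most 41.7 mm and 7.16 degrees, less where a joint would pass 70% of its speed; a pose out of reach is approached as far as the arm can. A call with a gripper value outside its range is refused whole. The fingers move at their own pace and stop on an object; "grip_force" is the grip in N (left out, the last holds). Time passes only in rows, so rows that do not move let the fingers close. It gives the time, the measured TCP pose, the force and the opening at its end, in the units of the state.
- manip.sense(): the state, without advancing time (a new reading comes with each control period).
- manip.snapshot(name): name is "side" or "top"; returns a dict with "frame" (384x512x3 uint8, red, green, blue), "mtx" (3x3 intrinsics, pixels), "dist_coeffs" ([k1, k2, p1, p2, k3] as OpenCV has them; the pictures are not rectified), "world_from_camera" (4x4, takes a point from camera to world coordinates). Camera axes: x right, y up, looking along -z (the intrinsics and any distortion apply to the point x, -y, -z); pixel columns grow to the right and rows downward; lengths in m; the calibration is good to about 2 mm. A picture is of the moment at which its call begins. There is no depth.
- manip.sign_off(): hands the job in, once; it reports no verdict.
The state is a dict: "t": time; "q": joint angles; "qd": joint speeds; "tau": joint torques, N m; "tcp_pos": TCP position; "tool_rot": TCP orientation; "force": force on the tool from outside, world axes, zero at the start; "ft_torque": the same for the moment, N m; "finger_gap": opening from 0.0 (shut) to 1.0 (fully open).
Only numpy, scipy, OpenCV 4.12 (cv2) and the standard library are available. Lean on these libraries where they do the work, as an engineer would, in place of code of your own. Each camera call takes 0.05 s, during which the arm holds its last target.

## Working session

There is one attempt and no reset: what is moved stays moved. The work goes in short steps, Python scripts to look and compute and a tool call to move; the robot and the scene stay as the last step left them, time stands still between calls to the robot, and variables do not carry over. Pictures are saved under pics/ and viewed, and the job is handed in when it is done.

Besides the shell and the picture viewer there is one more tool, called after "Emit:" as name([rows], argument=value, ...), one row to a line, values as JSON. servo_tool: Moves the arm, as the interface text tells. Its arguments: {"type":"object","properties":{"motion":{"type":"array"},"grip_force":{"type":"number"}},"required":["motion"]}

```bash
ls; mkdir -p pics; python3 - <<'E'
from station import manip
import cv2,numpy as np
print(manip.sense())
for n in("side","top"):
    s=manip.snapshot(n); cv2.imwrite(f"pics/{n}0.png",s["frame"][:,:,::-1]); np.save(f"pics/{n}0.npy",s,allow_pickle=True)
    print(n,s["mtx"],s["dist_coeffs"],s["world_from_camera"])
E
```

```text
pics
{'t': 0.0, 'q': array([-1.52149745e+00,  5.28448629e-01,  1.43393050e+00,  1.76382959e-05,
        1.18137460e+00, -1.78520199e-01]), 'qd': array([-0.00050445,  0.00088268, -0.0002247 ,  0.00119988,  0.00080345,
        0.00016098]), 'tau': array([-8.87959095e-05, -4.42352629e+01, -1.78026223e+01, -3.99508299e-04,
        8.49931355e-03,  1.63200781e-05]), 'tcp_pos': array([ 0.14114345, -0.60811266,  0.23033542]), 'tool_rot': array([ 9.93519122e-01,  1.13659961e-01,  7.79036771e-05, -1.07775314e-03]), 'force': array([-1.280054  ,  0.3626669 ,  0.31396566]), 'ft_torque': array([-0.01123568, -0.0430509 , -0.00202594]), 'finger_gap': 0.9998235554995705}
side [[401.90869751   0.         258.53600201]
 [  0.         401.90869751 182.16475226]
 [  0.           0.           1.        ]] [-0.02134758  0.          0.          0.          0.        ] [[-0.99073127  0.06614278 -0.11864522  0.35951049]
 [-0.1352967  -0.55828951  0.81853994  0.79209952]
 [-0.01209787  0.82700542  0.56206377  0.78786309]
 [ 0.          0.          0.          1.        ]]
top [[425.59784332   0.         243.44026244]
 [  0.         425.59784332 195.95205645]
 [  0.           0.           1.        ]] [-0.10426305  0.          0.          0.          0.        ] [[-0.00887169  0.98350087 -0.18068571  0.3313279 ]
 [-0.99994154 -0.0098425  -0.00447703 -0.19157253]
 [-0.00618156  0.18063542  0.9835307   1.18693444]
 [ 0.          0.          0.          1.        ]]
```

View pics/side0.png

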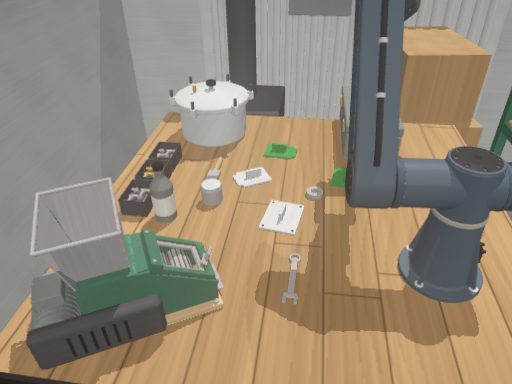

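View pics/top0.png

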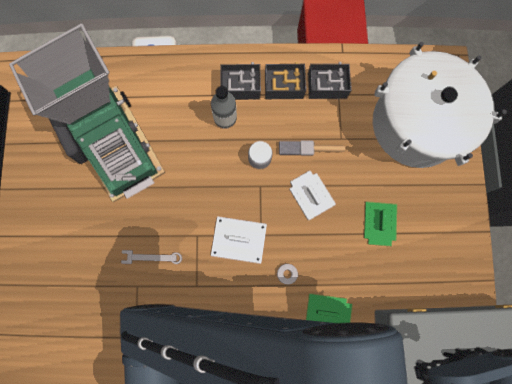

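```bash
python3 - <<'E'
import cv2,numpy as np
t=cv2.imread("pics/top0.png");s=cv2.imread("pics/side0.png")
cv2.imwrite("pics/c1.png",cv2.resize(t[160:230,270:350],None,fx=8,fy=8,interpolation=cv2.INTER_CUBIC)[:600,:800])
cv2.imwrite("pics/c2.png",cv2.resize(t[80:210,50:180],None,fx=4.6,fy=4.6,interpolation=cv2.INTER_CUBIC))
cv2.imwrite("pics/c3.png",cv2.resize(s[220:330,110:230],None,fx=5,fy=5,interpolation=cv2.INTER_CUBIC))
cv2.imwrite("pics/c4.png",cv2.resize(s[155:200,220:290],None,fx=10,fy=10,interpolation=cv2.INTER_CUBIC))
E
```

```text
(no output)
```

View pics/c1.png

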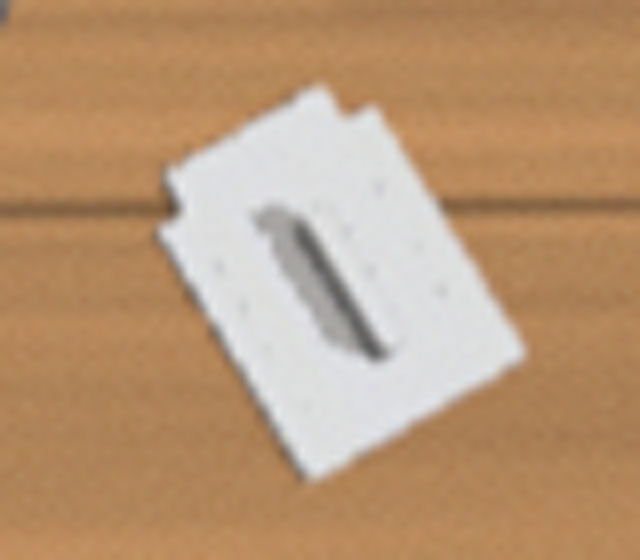

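View pics/c2.png

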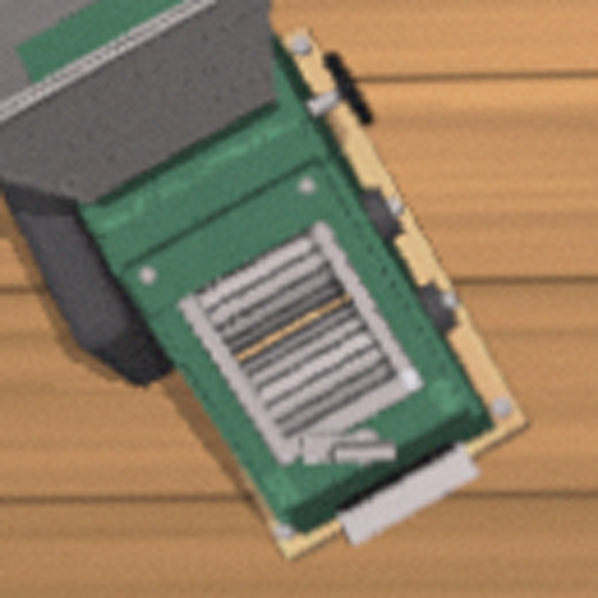

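View pics/c3.png

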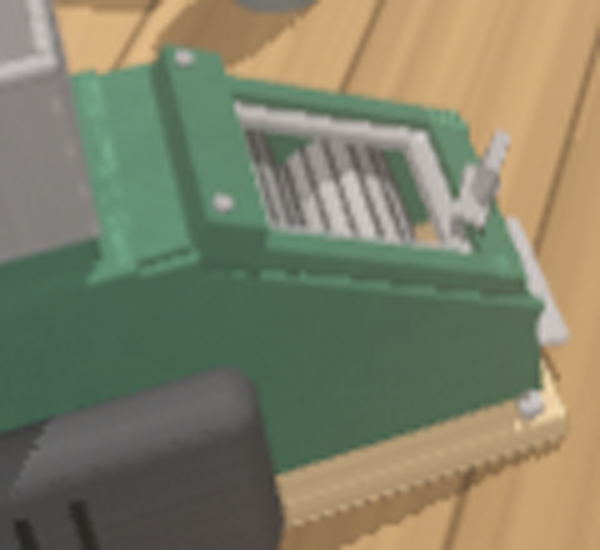

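View pics/c4.png

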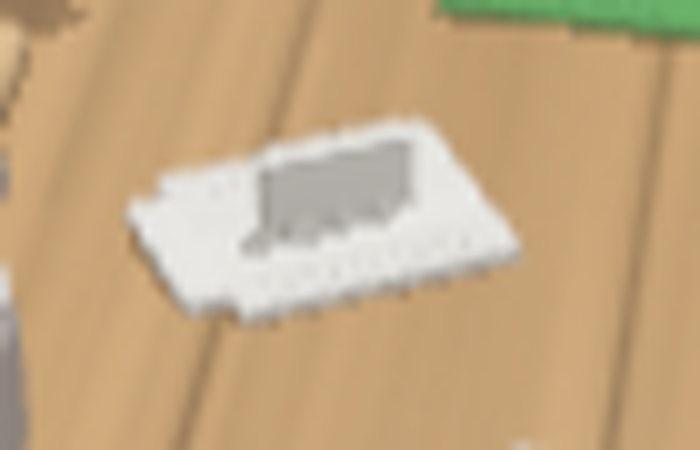

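```bash
python3 - <<'E'
import cv2,numpy as np
t=cv2.imread("pics/top0.png");s=cv2.imread("pics/side0.png")
def crop(im,x0,y0,x1,y1,f,n):
    c=cv2.resize(im[y0:y1,x0:x1],None,fx=f,fy=f,interpolation=cv2.INTER_CUBIC)
    for x in range(x0,x1,10):cv2.putText(c,str(x),(int((x-x0+.5)*f),8),0,.3,(0,0,255));c[:, int((x-x0+.5)*f)]=c[:, int((x-x0+.5)*f)]//2+60
    for y in range(y0,y1,10):cv2.putText(c,str(y),(0,int((y-y0+.5)*f)),0,.3,(0,0,255));c[int((y-y0+.5)*f)]=c[int((y-y0+.5)*f)]//2+60
    cv2.imwrite(n,c)
crop(t,75,115,165,205,6.6,"pics/d1.png")
crop(s,140,228,222,288,9.6,"pics/d2.png")
E
```

```text
(no output)
```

View pics/d1.png

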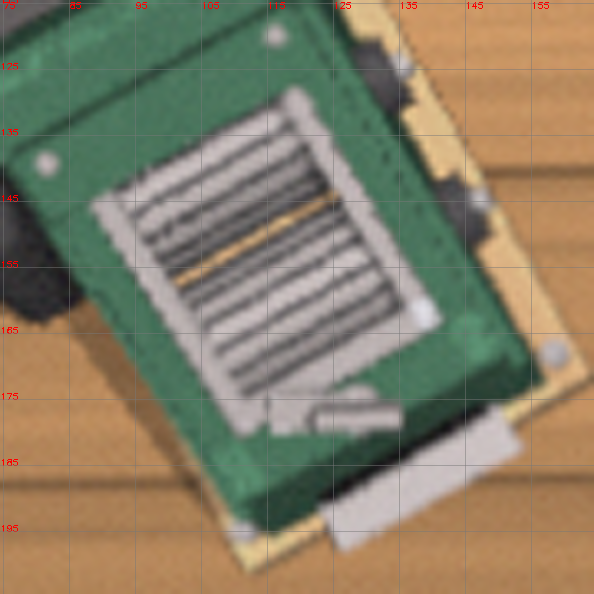

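View pics/d2.png

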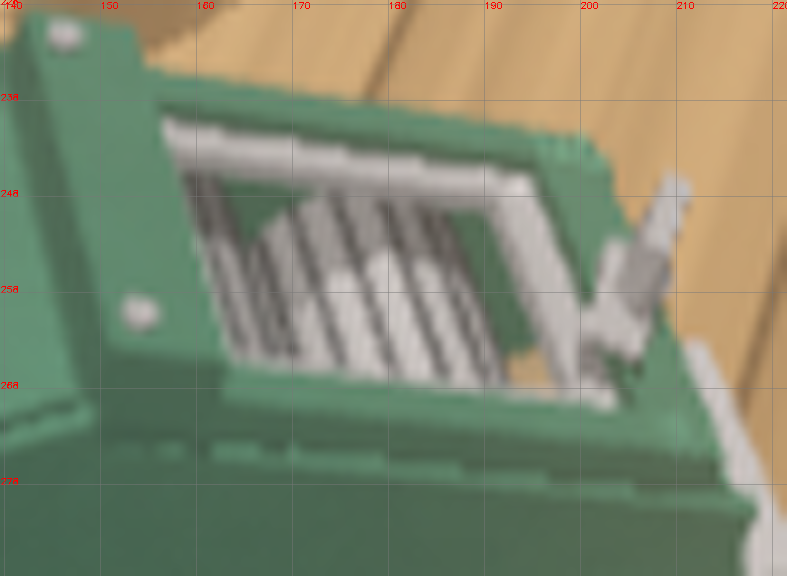

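```bash
cat > h.py <<'E'
import numpy as np,cv2
from scipy.spatial.transform import Rotation as R
from scipy.optimize import least_squares
class Cam:
    def __init__(s,d):
        s.K=np.array(d["mtx"]);s.D=np.array(d["dist_coeffs"]);s.T=np.array(d["world_from_camera"]);s.img=d["frame"]
        F=np.diag([1,-1,-1.]); s.Rcw=F@s.T[:3,:3].T; s.t=-s.Rcw@s.T[:3,3]
    def proj(s,P): return cv2.projectPoints(np.atleast_2d(P).astype(float),cv2.Rodrigues(s.Rcw)[0],s.t,s.K,s.D)[0][:,0]
    def ray(s,px):
        u=cv2.undistortPoints(np.array(px,float).reshape(-1,1,2),s.K,s.D)[:,0]
        d=np.c_[u,np.ones(len(u))]@s.Rcw; return s.T[:3,3],d/np.linalg.norm(d,axis=1)[:,None]
    def onz(s,px,z):
        o,d=s.ray(px); return o+d*((z-o[2])/d[:,2])[:,None]
def load(n): return Cam(np.load(n,allow_pickle=True).item())
def frontR(yaw):
    # x up slope 30deg, y left, z out
    return R.from_euler('z',yaw).as_matrix()@R.from_euler('y',-np.pi/6).as_matrix()
E
python3 - <<'E'
from h import *
T=load("pics/top0.npy");S=load("pics/side0.npy")
obsT=[((110.9,180.1),(-62,47.5,0)),((141.2,162.7),(-62,-47.5,6)),((88.4,145.3),(50,47.5,17)),((119.7,127.8),(50,-47.5,17))]
obsS=[((194.7,245.4),(-62,-47.5,0)),((205.3,270.4),(-62,47.5,6)),((156.5,239.5),(50,-47.5,14)),((162.6,265.5),(50,47.5,14))]
print(T.onz([o[0] for o in obsT],.1))
def res(p,full=False):
    M=frontR(p[2]);o=np.array([p[0],p[1],.125]);r=[]
    for C,ob in((T,obsT),(S,obsS)):
        P=np.array([b for a,b in ob])/1000@M.T+o
        r.append(C.proj(P)-np.array([a for a,b in ob]))
    return np.concatenate(r) if full else np.concatenate(r).ravel()
for oT,oS in((obsT,obsS),(obsT,[]),):
    obsT,obsS=oT,oS or obsS
    s=least_squares(res,[.45,.15,.5],loss='soft_l1');print(s.x,s.cost);print(res(s.x,True).round(2))
sv=obsS;obsS=obsT and obsS
p=s.x;M=frontR(p[2]);o=np.array([p[0],p[1],.125])
pv=o+M@[-.074,0,.008]
for C,n in((T,'top'),(S,'side')):
    print(n,'camdir in front',M.T@(C.T[:3,3]-o))
    for a in(0,.35,.7,1.05,1.57):
        u=np.array([np.sin(a),np.cos(a),0]);
        print(a,C.proj(o+M@(np.array([-.074,0,.010])+.034*u)),C.proj(o+M@(np.array([-.074,0,.031])+.017*u)),C.proj(o+M@(np.array([-.074,0,.031])-.017*u)))
E
```

```text
[[0.57719357 0.16391199 0.1       ]
 [0.62354356 0.08419345 0.1       ]
 [0.67449302 0.23146999 0.1       ]
 [0.72237504 0.14744613 0.1       ]]
[0.64764309 0.15170088 0.52728901] 9.274329841666459
[[ 0.03  0.44]
 [ 0.83  0.43]
 [-1.52  0.12]
 [-0.3  -0.93]
 [ 0.12  1.2 ]
 [ 1.27  0.46]
 [-2.16 -3.92]
 [-0.18 -2.64]]
[0.64764309 0.15170088 0.52728901] 9.274329841666459
[[ 0.03  0.44]
 [ 0.83  0.43]
 [-1.52  0.12]
 [-0.3  -0.93]
 [ 0.12  1.2 ]
 [ 1.27  0.46]
 [-2.16 -3.92]
 [-0.18 -2.64]]
top camdir in front [ 0.14464708 -0.13748068  1.14270423]
0 [[117.66636724 182.6352412 ]] [[123.12453551 181.26513131]] [[134.48423195 174.72123696]]
0.35 [[115.96637676 178.57074305]] [[122.2694784  179.19877325]] [[135.31712559 176.78895295]]
0.7 [[115.82848455 174.19275142]] [[122.20748651 176.97922332]] [[135.36105739 178.99571808]]
1.05 [[117.28176895 170.04063579]] [[122.94926029 174.8778283 ]] [[134.61382079 181.0761981 ]]
1.57 [[121.96069969 165.37749994]] [[125.32083099 172.51730666]] [[132.26101253 183.41165489]]
side camdir in front [0.39486525 0.69840225 0.53743281]
0 [[210.12466822 266.1465991 ]] [[211.69094716 254.55515552]] [[207.5923532  245.39827325]]
0.35 [[205.51452939 265.02302802]] [[209.40985756 253.96892467]] [[209.81152818 245.98862667]]
0.7 [[200.94206351 262.83925837]] [[207.14693253 252.88097491]] [[212.00055425 247.04549057]]
1.05 [[197.01591641 259.88245887]] [[205.1898715  251.42879879]] [[213.90649986 248.44599619]]
1.57 [[193.43129011 254.92656973]] [[203.35669923 249.00272378]] [[215.75174748 250.80930545]]
```

```bash
cat > fit.py <<'E'
from h import *
T=load("pics/top0.npy");S=load("pics/side0.npy")
X=lambda x,z:((x,-40,z),(x,40,z)); Y=lambda y,z:((-55,y,z),(45,y,z))
E=[('T left',T,(110.9,180.1),(88.4,145.3),Y(47.5,0)),('T right',T,(141.2,162.7),(119.7,127.8),Y(-47.5,6)),('T low',T,(110.9,180.1),(141.2,162.7),X(-62,0)),('T lip',T,(88.4,145.3),(119.7,127.8),X(50,17)),
('S far',S,(156.5,239.5),(194.7,245.4),Y(-47.5,0)),('S low',S,(194.7,245.4),(203.9,270.2),X(-62,0)),('S near',S,(162.6,265.5),(203.9,270.2),Y(47.5,6)),('S lip',S,(156.5,239.5),(162.6,265.5),X(50,17))]
def res(p,w=None):
    M=frontR(p[2]);o=np.array([p[0],p[1],.125]);r=[]
    for n,C,a,b,l in E:
        if w and n[0] not in w: continue
        q=C.proj(np.array(l)/1000@M.T+o);d=q[1]-q[0];d/=np.linalg.norm(d)
        for k in(a,b): e=np.array(k)-q[0];r.append(d[0]*e[1]-d[1]*e[0])
    return np.array(r)
if __name__=="__main__":
    for w in('TS','T','S'):
        s=least_squares(res,[.645,.15,.52],args=(w,));print(w,s.x,res(s.x,w).round(2))
E
python3 fit.py
```

```text
TS [0.64788693 0.15094081 0.51036073] [ 0.25 -0.32 -0.41 -1.11  0.17  0.71 -0.87 -0.62  0.87  1.04  0.08  0.31
  0.05  0.48  0.08  0.98]
T [0.64697946 0.1516847  0.52394762] [ 0.42  0.35 -0.28 -0.49  0.55  0.63 -0.5  -0.7 ]
S [0.64981064 0.14892353 0.49817404] [ 0.11  0.57  0.04 -0.21 -0.66  0.12 -0.1   0.27]
```

```bash
python3 - <<'E'
from h import *
from fit import T,S
b=T.onz([(164.6,171.3),(112.1,201.2)],.02);d=b[1]-b[0];print('yaw from board',np.arctan2(d[1],d[0])-np.pi/2)
m=np.array([[-60,45],[-60,-45],[44,45],[44,-45],[60,33],[60,-33]])/1000
top=T.onz([(308.9,219.5),(335.4,203.5),(289.25,188.5),(316.4,172.9),(290.1,181.75),(309.5,170.4)],.006)[:,:2]
def fit(P):
    A=m-m.mean(0);B=P-P.mean(0)
    th=np.arctan2((A[:,0]*B[:,1]-A[:,1]*B[:,0]).sum(),(A*B).sum())
    r=np.array([[np.cos(th),-np.sin(th)],[np.sin(th),np.cos(th)]]);t=P.mean(0)-r@m.mean(0)
    print(t,th,((m@r.T+t-P)*1000).round(1).tolist());return t,th
t,th=fit(top)
# order in side: tongue tips etc.
P3=np.c_[m@np.array([[np.cos(th),-np.sin(th)],[np.sin(th),np.cos(th)]]).T+t,np.full(6,.006)]
print(S.proj(P3).round(1))
side=S.onz([(262,166.3),(271.5,180.5),(235.5,173),(244,186.7),(232.5,175.5),(238.5,185.7)],.006)[:,:2]
fit(side)
# mask centroid
for C,x0,y0,x1,y1 in((T,270,160,350,230),(S,220,155,290,200)):
    im=C.img[y0:y1,x0:x1].astype(int);mk=(im.min(2)>130)&(im.max(2)-im.min(2)<40)
    n,l,st,c=cv2.connectedComponentsWithStats(mk.astype(np.uint8));k=1+st[1:,4].argmax()
    cn,_=cv2.findContours((l==k).astype(np.uint8),cv2.RETR_EXTERNAL,cv2.CHAIN_APPROX_NONE)
    f=np.zeros(mk.shape,np.uint8);cv2.drawContours(f,cn,-1,1,-1);M=cv2.moments(f,True)
    print('centroid',C.onz([(M['m10']/M['m00']+x0,M['m01']/M['m00']+y0)],.006),M['m00'])
E
```

```text
yaw from board 0.5212651621156894
[ 0.55291475 -0.37739667] 0.5243128995570471 [[-1.0, 0.3], [-0.5, -0.9], [0.0, -0.3], [0.4, 0.9], [0.4, 0.3], [0.7, -0.3]]
[[272.5 179.5]
 [262.5 167. ]
 [244.6 186.2]
 [235.7 173.1]
 [239.  185.5]
 [232.6 175.7]]
[ 0.55517007 -0.37758684] 0.6032686585107494 [[-45.7, 76.2], [50.2, -86.6], [-48.6, 79.2], [46.9, -76.2], [-36.3, 61.0], [33.6, -53.6]]
centroid [[ 0.55067354 -0.37775996  0.006     ]] 1324.0
centroid [[ 0.55369143 -0.37706673  0.006     ]] 532.0
```

```bash
cat > plan.py <<'E'
from h import *
FO=np.array([.648,.151,.125]);FY=.518
M=frontR(FY)
def F(p): return FO+M@(np.array(p)/1000.)
def toolR(x,z):  # world vectors
    z=np.array(z)/np.linalg.norm(z);x=np.array(x)-np.dot(x,z)*z;x/=np.linalg.norm(x)
    return np.c_[x,np.cross(z,x),z]
def btnR(a): return toolR(M@[np.sin(a),np.cos(a),0],-M[:,2])
def twist(Pt,Rt,st=None):
    if st is None:
        from station import manip; st=manip.sense()
    P=st["tcp_pos"];Q=R.from_quat(st["tool_rot"]).as_matrix()
    rv=R.from_matrix(Q.T@Rt).as_rotvec();d=Q.T@(Pt-P)*1000
    print('delta tool mm',d.round(1),'rot',rv.round(3),'rows>=',max(np.linalg.norm(d)/41.7,np.linalg.norm(rv)/.125).round(1), 'f',st['force'].round(1),'gap',round(st['finger_gap'],3),'t',st['t'])
    # per-row twist for n rows (tool axes as they stand)
    def per(n):
        A=np.eye(4);A[:3,:3]=Q.T@Rt;A[:3,3]=d
        from scipy.linalg import logm
        L=np.real(logm(A))/n
        from scipy.linalg import expm
        E=expm(L); return np.r_[E[:3,3],rv/n]
    return per
E
python3 - <<'E'
from plan import *
T=load("pics/top0.npy")
for n,p,z in(('oil',(222,95),.19),('tin',(260,152),.06),('bearing',(288,274),.016)): print(n,T.onz([p],z))
p=twist(F((-74,0,90)),btnR(.5)); print(F((-74,0,90)),btnR(.5))
for n in(24,30): print(n,p(n).round(3))
E
```

```text
oil [[ 0.77234848 -0.13556332  0.19      ]]
tin [[ 0.66066102 -0.23302264  0.06      ]]
bearing [[ 0.32965163 -0.30538599  0.016     ]]
delta tool mm [ 560.7 -593.8   65.8] rot [-0.216  0.521 -1.328] rows>= 19.6 f [-0.5  0.1 -0.9] gap 0.999 t 0.1
[0.55322497 0.09698683 0.16594229] [[-0.0738035   0.8976886   0.4344056 ]
 [ 0.96803452 -0.04021686  0.24757175]
 [ 0.23971277  0.43879128 -0.8660254 ]]
24 [ 3.518e+01 -6.983e+00  7.788e+00 -9.000e-03  2.200e-02 -5.500e-02]
30 [ 2.8162e+01 -5.4360e+00  6.2860e+00 -7.0000e-03  1.7000e-02 -4.4000e-02]
```

```bash
python3 - <<'E'
from plan import *
from station import manip
s=manip.sense();p=twist(np.array([.48,-.2,.28]),R.from_quat(s['tool_rot']).as_matrix(),s);print(p(13).round(2))
s2=dict(s);s2['tcp_pos']=np.array([.48,-.2,.28]);p=twist(F((-74,0,70)),btnR(.5),s2)
A=p(14);print(A.round(3))
# path check
from scipy.linalg import expm
P=s2['tcp_pos'];Q=R.from_quat(s['tool_rot']).as_matrix()
for i in range(14):
    P=P+Q@A[:3]/1000;Q=Q@R.from_rotvec(A[3:]).as_matrix();print(P.round(3))
E
```

```text
delta tool mm [ 422.3 -321.2  -48.8] rot [0. 0. 0.] rows>= 12.8 f [-0.5  0.1 -0.9] gap 0.999 t 0.1
[ 32.48 -24.71  -3.75   0.     0.     0.  ]
delta tool mm [ 147.9 -275.4  132. ] rot [-0.216  0.521 -1.328] rows>= 11.5 f [-0.5  0.1 -0.9] gap 0.999 t 0.1
[ 1.9386e+01 -1.2103e+01  1.0959e+01 -1.5000e-02  3.7000e-02 -9.5000e-02]
[ 0.496 -0.184  0.269]
[ 0.511 -0.166  0.259]
[ 0.525 -0.147  0.249]
[ 0.537 -0.127  0.239]
[ 0.548 -0.106  0.23 ]
[ 0.557 -0.084  0.221]
[ 0.564 -0.062  0.212]
[ 0.569 -0.038  0.203]
[ 0.573 -0.015  0.195]
[0.574 0.009 0.186]
[0.574 0.033 0.177]
[0.572 0.056 0.168]
[0.568 0.079 0.158]
[0.562 0.102 0.149]
```

Emit:
servo_tool([
  [32.5,-24.7,-3.8,0,0,0,-0.2],
  [32.5,-24.7,-3.8,0,0,0,-0.2],
  [32.5,-24.7,-3.8,0,0,0,-0.2],
  [32.5,-24.7,-3.8,0,0,0,-0.2],
  [32.5,-24.7,-3.8,0,0,0,-0.2],
  [32.5,-24.7,-3.8,0,0,0,-0.2],
  [32.5,-24.7,-3.8,0,0,0,-0.2],
  [32.5,-24.7,-3.8,0,0,0,-0.2],
  [32.5,-24.7,-3.8,0,0,0,-0.2],
  [32.5,-24.7,-3.8,0,0,0,-0.2],
  [32.5,-24.7,-3.8,0,0,0,-0.2],
  [32.5,-24.7,-3.8,0,0,0,-0.2],
])

```text
t: 1.1
tcp_pos: [0.4546, -0.2297, 0.2706]
tool_rot: [0.994, 0.105, -0.002, -0.003]
force: [1.0, -0.6, 0.4]
finger_gap: 0.398
```

```bash
python3 - <<'E'
from plan import *
from station import manip
s=manip.sense();print(s['tcp_pos'],s['t'],s['q'])
p=twist(F((-74,0,70)),btnR(.5),s);print(p(12).round(3),p(20).round(3))
E
```

```text
[ 0.45461529 -0.22970455  0.27063237] 1.1 [-6.88307675e-01  3.26004448e-01  1.66480554e+00  1.39708704e-03
  1.15892642e+00  6.71457167e-01]
delta tool mm [ 174.7 -301.   123.5] rot [-0.22   0.524 -1.346] rows>= 11.7 f [ 1.  -0.6  0.4] gap 0.398 t 1.1
[ 2.6123e+01 -1.4510e+01  1.2522e+01 -1.8000e-02  4.4000e-02 -1.1200e-01] [ 1.5805e+01 -8.3820e+00  7.6180e+00 -1.1000e-02  2.6000e-02 -6.7000e-02]
```

Emit:
servo_tool([
  [26,-14.5,12.5,-0.018,0.044,-0.112,-0.2],
  [26,-14.5,12.5,-0.018,0.044,-0.112,-0.2],
  [26,-14.5,12.5,-0.018,0.044,-0.112,-0.2],
  [26,-14.5,12.5,-0.018,0.044,-0.112,-0.2],
  [26,-14.5,12.5,-0.018,0.044,-0.112,-0.2],
  [26,-14.5,12.5,-0.018,0.044,-0.112,-0.2],
  [26,-14.5,12.5,-0.018,0.044,-0.112,-0.2],
  [26,-14.5,12.5,-0.018,0.044,-0.112,-0.2],
  [26,-14.5,12.5,-0.018,0.044,-0.112,-0.2],
  [26,-14.5,12.5,-0.018,0.044,-0.112,-0.2],
])

```text
t: 1.93
tcp_pos: [0.5817, 0.051, 0.1693]
tool_rot: [0.757, 0.613, 0.216, 0.064]
force: [-0.0, 1.1, -0.1]
finger_gap: 0.4
```

```bash
python3 - <<'E'
from plan import *
from station import manip
s=manip.sense();print(s['tcp_pos'],s['t'],s['q'])
p=twist(F((-74,0,60)),btnR(.5),s);print(p(4).round(3),p(5).round(3))
for n in("top","side"):
    d=manip.snapshot(n);im=d['frame'][:,:,::-1];c=im[90:210,50:200] if n=='top' else im[200:300,130:250]
    cv2.imwrite(f"pics/e_{n}.png",cv2.resize(c,None,fx=5,fy=5,interpolation=cv2.INTER_CUBIC))
E
```

```text
[0.58169382 0.05100615 0.16926735] 1.9333 [-0.24087122  0.46478745  1.92486057  0.63273261  0.4562103  -0.56390732]
delta tool mm [ 41.4 -37.3  29.1] rot [-0.028  0.086 -0.212] rows>= 1.8 f [-0.   1.1 -0.1] gap 0.4 t 1.9333
[ 1.0841e+01 -8.5690e+00  7.5080e+00 -7.0000e-03  2.1000e-02 -5.3000e-02] [ 8.697e+00 -6.814e+00  6.020e+00 -6.000e-03  1.700e-02 -4.200e-02]
```

View pics/e_side.png

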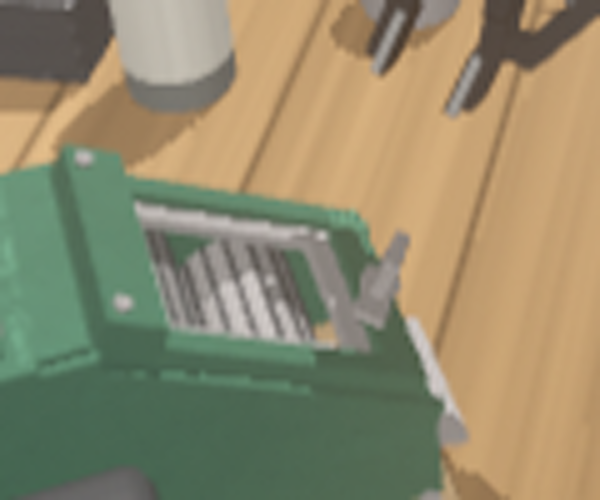

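View pics/e_top.png

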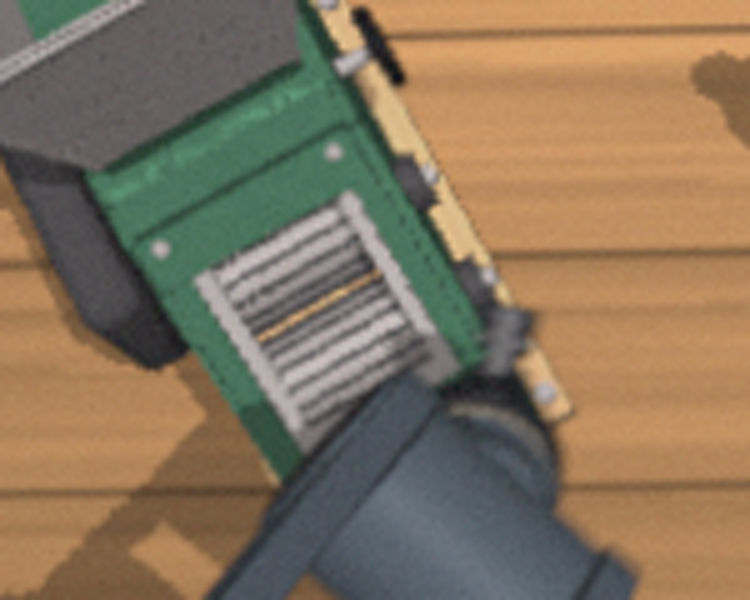

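Emit:
servo_tool([
  [10.8,-8.6,7.5,-0.007,0.021,-0.053,-0.2],
  [10.8,-8.6,7.5,-0.007,0.021,-0.053,-0.2],
  [10.8,-8.6,7.5,-0.007,0.021,-0.053,-0.2],
  [10.8,-8.6,7.5,-0.007,0.021,-0.053,-0.2],
  [0,0,0,0,0,0,-0.2],
])

```text
t: 2.45
tcp_pos: [0.5659, 0.105, 0.1387]
tool_rot: [0.677, 0.689, 0.248, 0.07]
force: [-0.9, 0.4, -0.5]
finger_gap: 0.401
```

```bash
python3 - <<'E'
from plan import *
from station import manip
s=manip.sense();print(s['tcp_pos'],s['t'],s['q'])
p=twist(F((-74,0,40)),btnR(.5),s);print(p(4).round(3))
for n in("side",):
    d=manip.snapshot(n);im=d['frame'][:,:,::-1].copy();C=Cam(d)
    c=im[200:300,130:250];c=cv2.resize(c,None,fx=6,fy=6,interpolation=cv2.INTER_CUBIC)
    for q in ((-74,0,8),(-74,0,31),(-74,34,8),(-62,47.5,0),(-62,-47.5,0)):
        x=(C.proj(F(q))[0]-[130,200]+.5)*6;cv2.circle(c,(int(x[0]),int(x[1])),3,(0,0,255),1)
    x=(C.proj(s['tcp_pos'])[0]-[130,200]+.5)*6;cv2.circle(c,(int(x[0]),int(x[1])),4,(255,0,0),2)
    cv2.imwrite(f"pics/f_{n}.png",c)
E
```

```text
[0.56585252 0.10502752 0.13866242] 2.45 [-0.18333886  0.52557215  2.01037519  1.05990136  0.37763211 -1.15952887]
delta tool mm [-0.3  1.  18.9] rot [-0.001  0.001 -0.001] rows>= 0.5 f [-0.9  0.4 -0.5] gap 0.401 t 2.45
[-0.075  0.244  4.725 -0.     0.    -0.   ]
```

View pics/f_side.png

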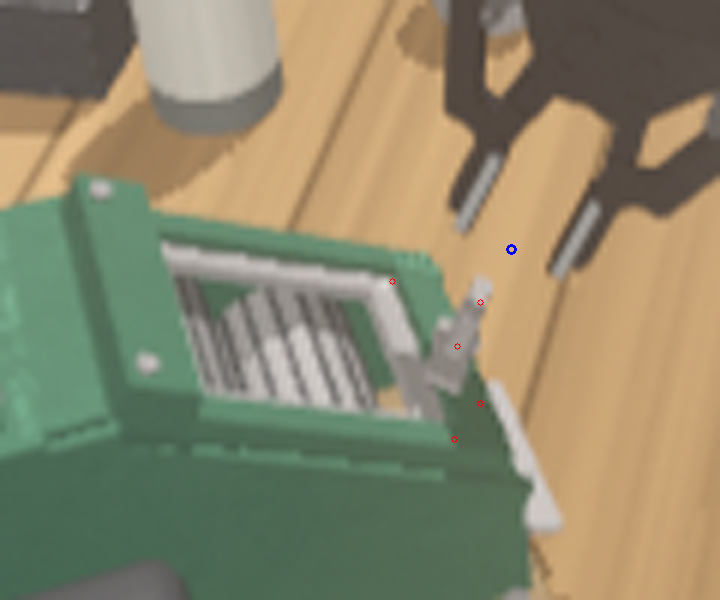

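Emit:
servo_tool([
  [0,0.2,10,0,0,0,-0.2],
  [0,0.2,10,0,0,0,-0.2],
  [0,0.2,10,0,0,0,-0.2],
  [0,0.2,8,0,0,0,-0.2],
  [0,0.2,5,0,0,0,-0.2],
  [0,0,0,0,0,0,-0.2],
], grip_force=20)

```text
t: 3.0
tcp_pos: [0.5966, 0.1072, 0.1067]
tool_rot: [0.684, 0.681, 0.251, 0.077]
force: [-2.4, 1.4, -2.8]
finger_gap: 0.4
```

```bash
cat > look.py <<'E'
import sys
from plan import *
from station import manip
def look(tag,views=("side","top"),box={"side":(130,200,250,300),"top":(60,100,180,200)},pts=((-74,0,8),(-74,0,31),(-62,47.5,6),(-62,-47.5,0))):
    s=manip.sense()
    for n in views:
        d=manip.snapshot(n);np.save(f"pics/{tag}_{n}.npy",d,allow_pickle=True);im=d['frame'][:,:,::-1].copy();C=Cam(d)
        x0,y0,x1,y1=box[n];f=min(800/(x1-x0),600/(y1-y0))
        c=cv2.resize(im[y0:y1,x0:x1],None,fx=f,fy=f,interpolation=cv2.INTER_CUBIC)
        for q in pts:
            x=(C.proj(F(q))[0]-[x0,y0]+.5)*f;cv2.circle(c,(int(x[0]),int(x[1])),3,(0,0,255),1)
        cv2.imwrite(f"pics/{tag}_{n}.png",c)
    return s
def infront(s): return (M.T@(s['tcp_pos']-FO)*1000).round(1)
E
python3 - <<'E'
from look import *
s=look("g",("side",));print(infront(s),s['force'])
E
```

```text
[-66.6 -12.6  17.3] [-2.38206604  1.36596957 -2.79455046]
```

View pics/g_side.png

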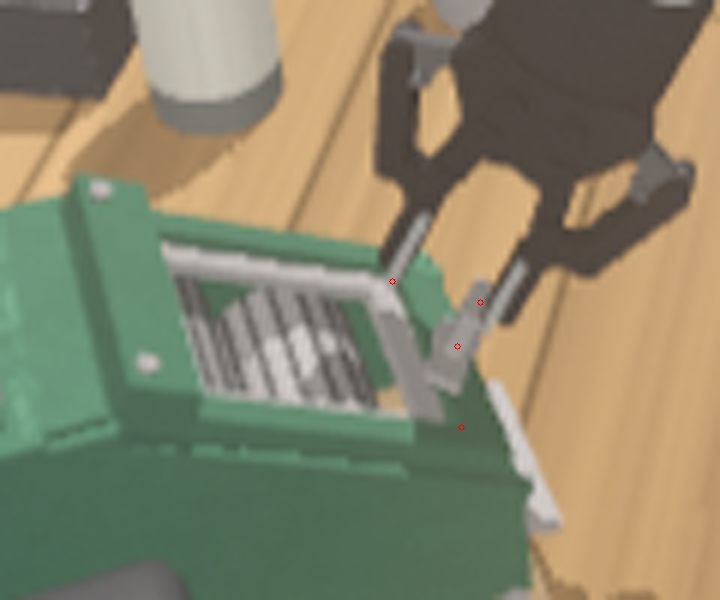

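```bash
python3 - <<'E'
from look import *
s=manip.sense();print(infront(s),s['force'],s['q'])
for z in(17,40):print(twist(F((-74,0,z)),btnR(.5),s)(4).round(3))
E
```

```text
[-66.7 -12.5  17.6] [ 0.68804188 -0.41873548 -0.21372245] [-0.16060849  0.61371354  1.96422154  1.19777668  0.33229311 -1.26584552]
delta tool mm [  7.3 -12.5   0.4] rot [ 0.014  0.012 -0.017] rows>= 0.3 f [ 0.7 -0.4 -0.2] gap 0.398 t 3.05
[ 1.842e+00 -3.111e+00  1.180e-01  4.000e-03  3.000e-03 -4.000e-03]
delta tool mm [  7.  -12.2 -22.6] rot [ 0.014  0.012 -0.017] rows>= 0.6 f [ 0.7 -0.4 -0.2] gap 0.398 t 3.05
[ 1.799e+00 -3.059e+00 -5.631e+00  4.000e-03  3.000e-03 -4.000e-03]
```

Emit:
servo_tool([
  [2,-3,-6,0.004,0.003,-0.004,-0.2],
  [2,-3,-6,0.004,0.003,-0.004,-0.2],
  [2,-3,-6,0.004,0.003,-0.004,-0.2],
  [2,-3,-6,0.004,0.003,-0.004,-0.2],
  [0,0,0,0,0,0,-0.2],
])

```text
t: 3.47
tcp_pos: [0.5733, 0.1084, 0.1284]
tool_rot: [0.678, 0.688, 0.249, 0.071]
force: [-0.4, -0.3, -0.0]
finger_gap: 0.396
```

```bash
python3 - <<'E'
from look import *
s=manip.sense();print(infront(s),s['force'],s['q'])
for z in(30,):print(twist(F((-74,0,z)),btnR(.5),s)(3).round(3))
E
```

```text
[-72.8  -0.   45.9] [-0.38309069 -0.25862735 -0.02173136] [-0.17255608  0.55331207  1.99968286  1.10500021  0.36331379 -1.19654772]
delta tool mm [-0.5 -1.1 15.9] rot [ 0.001  0.001 -0.002] rows>= 0.4 f [-0.4 -0.3 -0. ] gap 0.396 t 3.4667
[-1.790e-01 -3.550e-01  5.311e+00  0.000e+00  0.000e+00 -1.000e-03]
```

Emit:
servo_tool([
  [0,-0.4,5,0,0,0,-0.2],
  [0,-0.4,5,0,0,0,-0.2],
  [0,-0.4,5,0,0,0,-0.2],
  [0,0,0,0,0,0,-0.2],
])

```text
t: 3.8
tcp_pos: [0.5796, 0.1121, 0.1157]
tool_rot: [0.677, 0.688, 0.25, 0.073]
force: [0.2, 0.9, -0.5]
finger_gap: 0.398
```

```bash
python3 - <<'E'
from look import *
s=look("g2",("side",));print(infront(s),s['force'],s['q'])
for z in(17,):print(twist(F((-74,0,z)),btnR(.5),s)(3).round(3))
E
```

```text
[-72.8   0.   31.3] [ 0.23525006  0.85566667 -0.48390976] [-0.16135846  0.58518167  1.99318396  1.17850853  0.34507043 -1.26446595]
delta tool mm [-0.6 -1.1 14.3] rot [ 0.004  0.002 -0.001] rows>= 0.3 f [ 0.2  0.9 -0.5] gap 0.398 t 3.8
[-1.970e-01 -3.540e-01  4.757e+00  1.000e-03  1.000e-03 -0.000e+00]
```

View pics/g2_side.png

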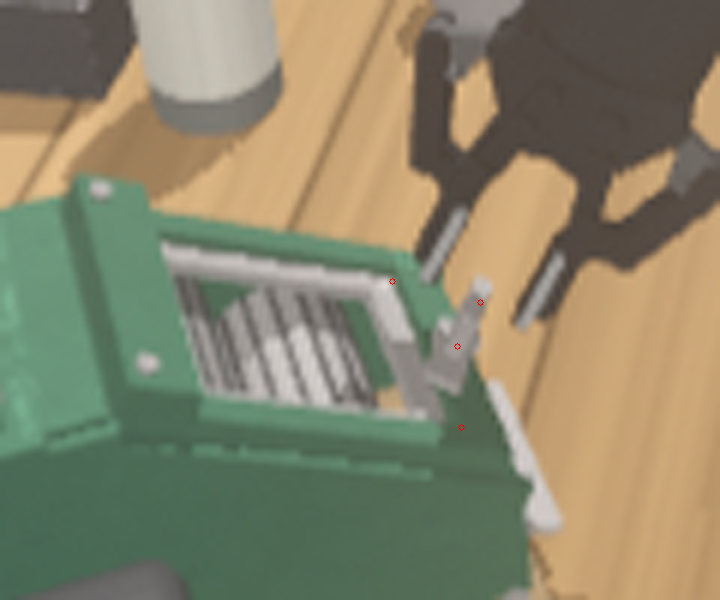

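Emit:
servo_tool([
  [0,-0.4,5,0,0,0,-0.2],
  [0,-0.4,5,0,0,0,-0.2],
  [0,-0.4,4,0,0,0,-0.2],
  [0,0,0,0,0,0,-0.2],
])

```text
t: 4.18
tcp_pos: [0.5852, 0.1161, 0.1007]
tool_rot: [0.677, 0.688, 0.249, 0.072]
force: [0.1, 0.3, -0.4]
finger_gap: 0.398
```

```bash
python3 - <<'E'
from look import *
s=look("g3");print(infront(s),s['force'],s['q'])
for z in(17,):print(twist(F((-74,0,z)),btnR(.5),s)(3).round(3))
E
```

```text
[-74.4   0.7  14.9] [ 0.13911119  0.32095226 -0.38079179] [-0.15042802  0.6206924   1.98476716  1.25012292  0.33081276 -1.33084058]
delta tool mm [-0.5  0.7 -2.1] rot [ 0.003  0.002 -0.001] rows>= 0.1 f [ 0.1  0.3 -0.4] gap 0.398 t 4.1833
[-0.162  0.224 -0.693  0.001  0.001 -0.   ]
```

View pics/g3_side.png

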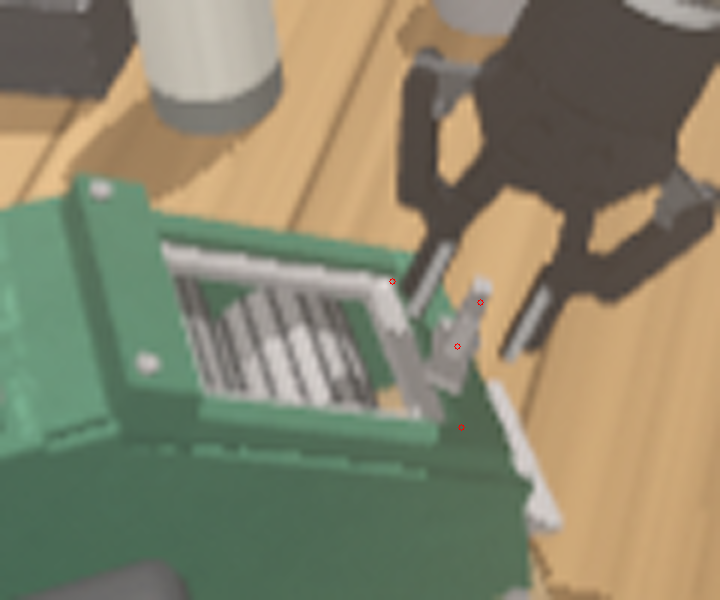

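Emit:
servo_tool([
  [0,0,-1,0,0,0,-0.7],
  [0,0,0,0,0,0,-1],
  [0,0,0,0,0,0,-1],
  [0,0,0,0,0,0,-1],
  [0,0,0,0,0,0,-1],
  [0,0,0,0,0,0,-1],
], grip_force=20)

```text
t: 4.78
tcp_pos: [0.5846, 0.1157, 0.1022]
tool_rot: [0.677, 0.689, 0.249, 0.072]
force: [1.3, 0.4, -1.6]
finger_gap: 0.088
```

```bash
python3 - <<'E'
from look import *
s=look("g4",("side",));print(infront(s),s['force'],s['ft_torque'],s['finger_gap']*85)
Q=R.from_quat(s['tool_rot']).as_matrix();x=M.T@Q[:,0];print('a',np.arctan2(x[0],x[1]),M.T@Q[:,2])
print(twist(F((-74,0,16)),btnR(0),s)(6).round(3))
E
```

```text
[-74.3   0.8  16.5] [ 1.2964662   0.37125241 -1.64597582] [-0.12901403  0.23313566  0.00279754] 7.461436397391306
a 0.50049263490006 [ 0.00142589 -0.00303999 -0.99999436]
delta tool mm [-0.5  0.6  0.5] rot [ 0.002  0.003 -0.5  ] rows>= 4.0 f [ 1.3  0.4 -1.6] gap 0.088 t 4.7833
[-0.11   0.078  0.09   0.     0.    -0.083]
```

View pics/g4_side.png

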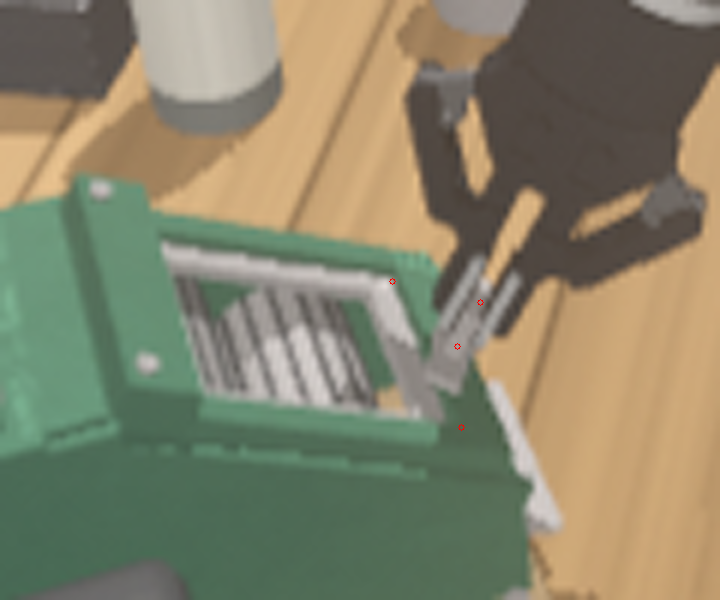

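Emit:
servo_tool([
  [0,0,0,0,0,-0.085,-1],
  [0,0,0,0,0,-0.085,-1],
  [0,0,0,0,0,-0.085,-1],
  [0,0,0,0,0,-0.085,-1],
  [0,0,0,0,0,-0.085,-1],
  [0,0,0,0,0,-0.07,-1],
  [0,0,0,0,0,0,-1],
])

```text
t: 5.42
tcp_pos: [0.5843, 0.1157, 0.102]
tool_rot: [0.48, 0.838, 0.223, 0.133]
force: [2.1, 0.3, -1.4]
finger_gap: 0.087
```

```bash
python3 - <<'E'
from look import *
s=manip.sense();print(infront(s),s['force'],s['ft_torque'],s['finger_gap']*85,s['q'])
Q=R.from_quat(s['tool_rot']).as_matrix();x=M.T@Q[:,0];print('a',np.arctan2(x[0],x[1]),M.T@Q[:,2])
print(twist(F((-74,0,16)),btnR(0),s)(6).round(3))
E
```

```text
[-74.6   0.9  16.5] [ 2.11567752  0.29236601 -1.41140908] [ 0.03350353  0.23503035 -0.13882878] 7.413122575920401 [-0.15167187  0.61736198  1.98653231  1.24544639  0.33205596 -1.84254255]
a -0.014346175487513695 [ 0.00136505 -0.00281998 -0.99999509]
delta tool mm [-0.9  0.5  0.5] rot [0.001 0.003 0.014] rows>= 0.1 f [ 2.1  0.3 -1.4] gap 0.087 t 5.4167
[-0.146  0.09   0.09   0.     0.     0.002]
```

Emit:
servo_tool([
  [0,0,0,0,0,0,-0.2],
  [0,0,0,0,0,0,-0.2],
  [0,0,0,0,0,0,-0.2],
  [0,0,0,0,0,0,-0.2],
  [0,0,-8,0,0,0,-0.2],
  [0,0,-12,0,0,0,-0.2],
  [0,0,-25,0,0,0,-0.2],
  [0,0,-30,0,0,0,-0.2],
  [0,0,-30,0,0,0,-0.2],
  [0,0,-30,0,0,0,-0.2],
])

```text
t: 6.25
tcp_pos: [0.5224, 0.0821, 0.2177]
tool_rot: [0.484, 0.837, 0.221, 0.127]
force: [1.0, 0.3, -0.8]
finger_gap: 0.402
```

```bash
python3 - <<'E'
from look import *
s=look("h",("side",));print(infront(s),s['tcp_pos'],s['q'])
Cw=np.array([.553,-.377,0]);cy=.524
cx=np.array([np.cos(cy),np.sin(cy),0])
for n in (16,20): print(twist(Cw+cx*(-.008)+[0,0,.12],toolR(cx,[0,0,-1]),s)(n).round(3))
A=twist(Cw+cx*(-.008)+[0,0,.12],toolR(cx,[0,0,-1]),s)(18)
P=s['tcp_pos'];Q=R.from_quat(s['tool_rot']).as_matrix()
for i in range(18):
    P=P+Q@A[:3]/1000;Q=Q@R.from_rotvec(A[3:]).as_matrix()
    if i%3==2:print(P.round(3))
E
```

```text
[-77.6   2.3 151.9] [0.52243004 0.08213101 0.21772412] [-0.26156034  0.31621701  2.03753951  0.75444664  0.53402335 -1.3959165 ]
delta tool mm [-412.9 -231.8  -19.1] rot [ 0.404 -0.404  1.532] rows>= 13.1 f [ 1.   0.3 -0.8] gap 0.402 t 6.25
[-3.179e+01  7.061e+00  6.065e+00  2.500e-02 -2.500e-02  9.600e-02]
delta tool mm [-412.9 -231.8  -19.1] rot [ 0.404 -0.404  1.532] rows>= 13.1 f [ 1.   0.3 -0.8] gap 0.402 t 6.25
[-2.5368e+01  5.9050e+00  4.9030e+00  2.0000e-02 -2.0000e-02  7.7000e-02]
delta tool mm [-412.9 -231.8  -19.1] rot [ 0.404 -0.404  1.532] rows>= 13.1 f [ 1.   0.3 -0.8] gap 0.402 t 6.25
[0.58  0.016 0.211]
[ 0.619 -0.062  0.197]
[ 0.635 -0.147  0.18 ]
[ 0.628 -0.232  0.159]
[ 0.598 -0.312  0.139]
[ 0.546 -0.381  0.12 ]
```

View pics/h_side.png

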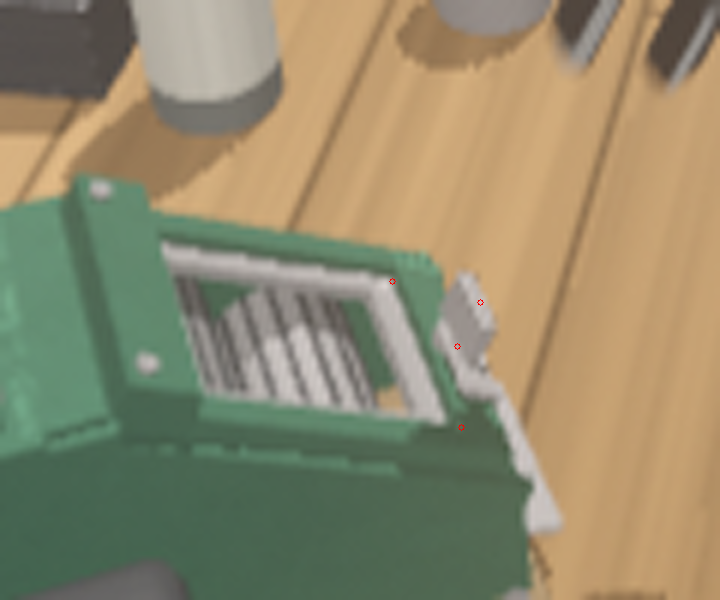

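Emit:
servo_tool([
  [-28,6.5,3,0.022,-0.022,0.085,0],
  [-28,6.5,3,0.022,-0.022,0.085,0],
  [-28,6.5,3,0.022,-0.022,0.085,0],
  [-28,6.5,3,0.022,-0.022,0.085,0],
  [-28,6.5,3,0.022,-0.022,0.085,0],
  [-28,6.5,3,0.022,-0.022,0.085,0],
  [-28,6.5,3,0.022,-0.022,0.085,0],
  [-28,6.5,3,0.022,-0.022,0.085,0],
  [-28,6.5,3,0.022,-0.022,0.085,0],
  [-28,6.5,3,0.022,-0.022,0.085,0],
])

```text
t: 7.13
tcp_pos: [0.6221, -0.1826, 0.2038]
tool_rot: [0.826, 0.549, 0.11, 0.061]
force: [-0.1, 0.6, 0.0]
finger_gap: 0.501
```

```bash
cat > cov.py <<'E'
from look import *
Cw=np.array([.553,-.377,0]);cy=.524
cx=np.array([np.cos(cy),np.sin(cy),0])
def go(h,n,s=None):
    s=s or manip.sense();print(s['tcp_pos'],s['q'].round(2));print(twist(Cw+cx*(-.008)+[0,0,h],toolR(cx,[0,0,-1]),s)(n).round(3))
E
python3 -c "
from cov import *
go(.12,10)"
```

```text
[ 0.62208139 -0.1825676   0.20384242] [-0.52  0.51  1.59  0.19  0.84 -0.24]
delta tool mm [-220.6   -9.3   58.5] rot [ 0.179 -0.184  0.646] rows>= 5.6 f [-0.1  0.6  0. ] gap 0.501 t 7.1333
[-2.1203e+01  6.0030e+00  7.5850e+00  1.8000e-02 -1.8000e-02  6.5000e-02]
```

Emit:
servo_tool([
  [-21.2,6,7.5,0.018,-0.018,0.065,0],
  [-21.2,6,7.5,0.018,-0.018,0.065,0],
  [-21.2,6,7.5,0.018,-0.018,0.065,0],
  [-21.2,6,7.5,0.018,-0.018,0.065,0],
  [-21.2,6,7.5,0.018,-0.018,0.065,0],
  [-21.2,6,7.5,0.018,-0.018,0.065,0],
  [-21.2,6,7.5,0.018,-0.018,0.065,0],
  [-21.2,6,7.5,0.018,-0.018,0.065,0],
  [-21.2,6,7.5,0.018,-0.018,0.065,0],
  [-21.2,6,7.5,0.018,-0.018,0.065,0],
])

```text
t: 7.97
tcp_pos: [0.542, -0.3893, 0.115]
tool_rot: [0.971, 0.239, -0.001, -0.005]
force: [0.2, -1.2, 0.4]
finger_gap: 0.499
```

```bash
python3 -c "
from cov import *
go(.07,4)"
```

```text
[ 0.54199373 -0.38931031  0.11502296] [-0.79  0.72  1.41  0.    1.02  0.29]
delta tool mm [ 7.5 -5.  45.1] rot [-0.01   0.    -0.041] rows>= 1.1 f [ 0.2 -1.2  0.4] gap 0.499 t 7.9667
[ 1.8910e+00 -1.2660e+00  1.1264e+01 -3.0000e-03  0.0000e+00 -1.0000e-02]
```

Emit:
servo_tool([
  [1.9,-1.3,11.3,-0.003,0,-0.01,0],
  [1.9,-1.3,11.3,-0.003,0,-0.01,0],
  [1.9,-1.3,11.3,-0.003,0,-0.01,0],
  [1.9,-1.3,9,-0.003,0,-0.01,0],
  [0,0,0,0,0,0,0],
  [0,0,0,0,0,0,0],
])

```text
t: 8.47
tcp_pos: [0.5421, -0.3853, 0.066]
tool_rot: [0.967, 0.254, -0.001, -0.001]
force: [-0.8, -0.2, 0.8]
finger_gap: 0.503
```

```bash
python3 -c "
from cov import *
go(.011,8)
s=look('k',('side','top'),{'side':(200,120,300,220),'top':(250,130,370,240)},())
for n in('side','top'):
    C=load(f'pics/k_{n}.npy');print(n,C.proj([s['tcp_pos'],Cw+cx*-.036+[0,0,.036],Cw+cx*.02+[0,0,.036]]).round(1).tolist())
"
```

```text
[ 0.54214517 -0.38529687  0.06604363] [-0.79  0.78  1.44 -0.    0.92  0.27]
delta tool mm [ 5.6 -1.7 55. ] rot [-0.002  0.002 -0.01 ] rows>= 1.3 f [-0.8 -0.2  0.8] gap 0.503 t 8.4667
[ 6.99e-01 -2.15e-01  6.88e+00 -0.00e+00  0.00e+00 -1.00e-03]
side [[254.8, 161.2], [261.1, 167.5], [246.2, 170.9]]
top [[317.4, 193.4], [319.4, 202.7], [308.7, 185.5]]
```

View pics/k_side.png

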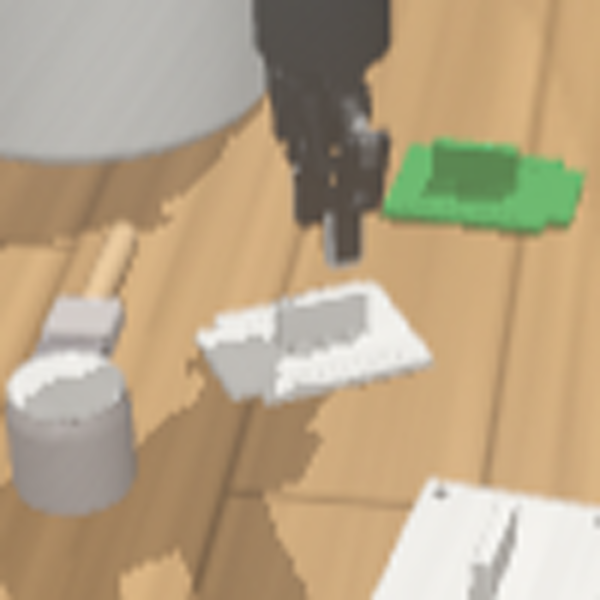

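View pics/k_top.png

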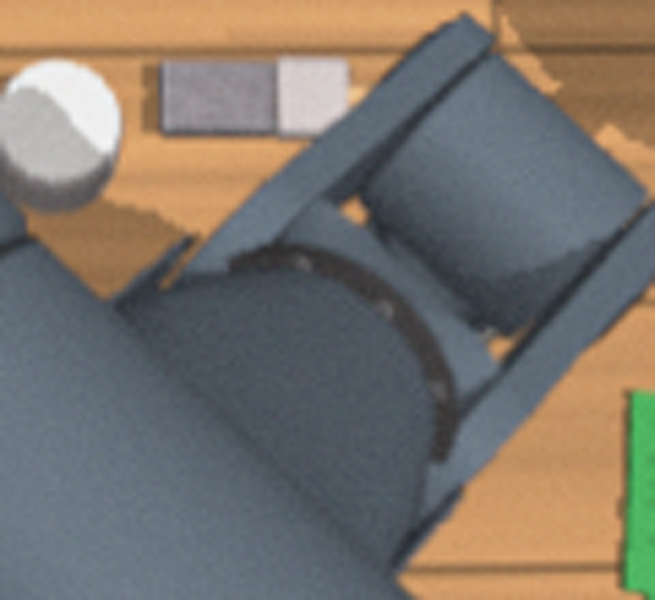

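Emit:
servo_tool([
  [0.9,-0.3,7,0,0,-0.001,0],
  [0.9,-0.3,7,0,0,-0.001,0],
  [0.9,-0.3,7,0,0,-0.001,0],
  [0.9,-0.3,7,0,0,-0.001,0],
  [0.9,-0.3,7,0,0,-0.001,0],
  [0.9,-0.3,7,0,0,-0.001,0],
  [0,0,5,0,0,-0.001,0],
  [0,0,3,0,0,0,0],
  [0,0,0,0,0,0,0],
], grip_force=90)

```text
t: 9.32
tcp_pos: [0.5482, -0.3814, 0.0133]
tool_rot: [0.966, 0.258, 0.0, 0.001]
force: [-0.6, -0.4, 0.0]
finger_gap: 0.502
```

```bash
python3 -c "
from cov import *
go(.011,2)"
```

```text
[ 0.54816256 -0.38135507  0.0132844 ] [-0.77  0.86  1.45 -0.    0.83  0.27]
delta tool mm [-1.6 -1.4  2.3] rot [ 0.002  0.    -0.002] rows>= 0.1 f [-0.6 -0.4  0. ] gap 0.502 t 9.3167
[-8.170e-01 -6.760e-01  1.141e+00  1.000e-03  0.000e+00 -1.000e-03]
```

Emit:
servo_tool([
  [-0.5,-0.7,2,0,0,0,0],
  [0,-0.7,1.5,0,0,0,0],
  [0,0,0,0,0,0,-1],
  [0,0,0,0,0,0,-1],
  [0,0,0,0,0,0,-1],
  [0,0,0,0,0,0,-1],
  [0,0,0,0,0,0,-1],
  [0,0,0,0,0,0,-1],
  [0,0,0,0,0,0,-1],
], grip_force=90)

```text
t: 10.07
tcp_pos: [0.5469, -0.3806, 0.0099]
tool_rot: [0.966, 0.258, 0.0, 0.001]
force: [1.2, -0.1, -2.1]
finger_gap: 0.096
```

```bash
python3 -c "
from cov import *
go(.011,2);s=manip.sense();print(s['finger_gap']*85,s['force'])"
```

```text
[ 0.54692375 -0.38063757  0.0098631 ] [-0.78  0.86  1.46 -0.    0.82  0.27]
delta tool mm [-0.9 -0.1 -1.1] rot [ 0.003 -0.    -0.002] rows>= 0.0 f [ 1.2 -0.1 -2.1] gap 0.096 t 10.0667
[-0.46  -0.053 -0.569  0.002 -0.    -0.001]
8.126489404690375 [ 1.19156578 -0.05766272 -2.05365146]
```

Emit:
servo_tool([
  [0,0,-8,0,0,0,-1],
  [0,0,-15,0,0,0,-1],
  [0,0,-25,0,0,0,-1],
  [0,0,-30,0,0,0,-1],
  [0,0,-30,0,0,0,-1],
  [0,0,-30,0,0,0,-1],
  [0,0,-30,0,0,0,-1],
  [0,0,-30,0,0,0,-1],
  [0,0,-10,0,0,0,-1],
  [0,0,0,0,0,0,-1],
])

```text
t: 10.9
tcp_pos: [0.5429, -0.3767, 0.2239]
tool_rot: [0.966, 0.258, -0.004, -0.005]
force: [-0.2, 0.2, -4.3]
finger_gap: 0.101
```

```bash
cat > ins.py <<'E'
from look import *
OFF=np.array([7.1,0,10.0]) # cover origin in tool axes, mm
def coverpose(s):
    Q=R.from_quat(s['tool_rot']).as_matrix();o=s['tcp_pos']+Q@OFF/1000
    Rc=np.c_[Q[:,0],-Q[:,1],-Q[:,2]]
    tip=o+Rc[:,0]*.06
    f=lambda p:(M.T@(p-FO)*1000).round(1)
    r=R.from_matrix(M.T@Rc).as_rotvec()
    return f(o),f(tip),r.round(3)
def target(tip,th):
    Rf=R.from_rotvec([0,th,0]).as_matrix() # cover axes in front: x->(cos,0,-sin)
    Rc=M@Rf; o=F(tip)-Rc[:,0]*.06
    Q=np.c_[Rc[:,0],-Rc[:,1],-Rc[:,2]]
    return o-Q@OFF/1000,Q
def plan(tip,th,n,path=False):
    s=manip.sense();print('cover o,tip,rv',*coverpose(s),'q',s['q'].round(2),'trq',s['ft_torque'].round(2))
    A=twist(*target(tip,th),s)(n);print(n,A.round(3))
    if path:
        P=s['tcp_pos'];Q=R.from_quat(s['tool_rot']).as_matrix()
        for i in range(n):
            P=P+Q@A[:3]/1000;Q=Q@R.from_rotvec(A[3:]).as_matrix()
            if i%3==2:print(P.round(3))
E
python3 -c "
from ins import *
plan((35,0,80),.3,18,True)
s=look('l',('side','top'),{'side':(180,60,320,200),'top':(230,100,370,240)},())
"
```

```text
cover o,tip,rv [-254.8 -406.3  249.8] [-203.  -406.   219.5] [0.013 0.528 0.001] q [-0.77  0.59  1.33 -0.    1.23  0.27] trq [-0.02  0.03  0.03]
delta tool mm [ 277.  -405.1   20.9] rot [-0.013  0.228  0.003] rows>= 11.8 f [-0.2  0.2 -4.3] gap 0.101 t 10.9
18 [ 1.5182e+01 -2.2533e+01  2.6820e+00 -1.0000e-03  1.3000e-02  0.0000e+00]
[ 0.549 -0.295  0.217]
[ 0.555 -0.214  0.212]
[ 0.561 -0.132  0.208]
[ 0.568 -0.051  0.206]
[0.574 0.031 0.205]
[0.581 0.113 0.207]
```

View pics/l_side.png

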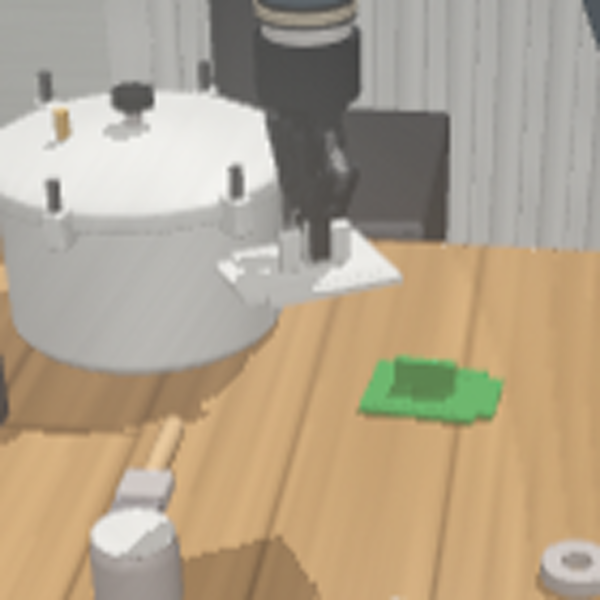

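Emit:
servo_tool([
  [10,-14,1,0,0.013,0,-1],
  [15.2,-22.5,1.7,0,0.013,0,-1],
  [15.2,-22.5,1.7,0,0.013,0,-1],
  [15.2,-22.5,1.7,0,0.013,0,-1],
  [15.2,-22.5,1.7,0,0.013,0,-1],
  [15.2,-22.5,1.7,0,0.013,0,-1],
  [15.2,-22.5,1.7,0,0.013,0,-1],
  [15.2,-22.5,1.7,0,0.013,0,-1],
  [15.2,-22.5,1.7,0,0.013,0,-1],
  [15.2,-22.5,1.7,0,0.013,0,-1],
  [15.2,-22.5,1.7,0,0.013,0,-1],
  [15.2,-22.5,1.7,0,0.013,0,-1],
])

```text
t: 12.0
tcp_pos: [0.5485, -0.0447, 0.1865]
tool_rot: [0.966, 0.249, 0.05, -0.049]
force: [-0.0, -0.1, -3.5]
finger_gap: 0.099
```

```bash
python3 -c "
from ins import *
plan((35,0,70),.3,9,True)
"
```

```text
cover o,tip,rv [-125.4 -120.2  133. ] [ -70.2 -121.3  109.5] [ 0.063  0.401 -0.031] q [-0.36  0.47  1.71  0.17  0.94  0.61] trq [-0.13  0.1  -0.06]
delta tool mm [ 109.5 -122.3   10.3] rot [-0.066  0.101 -0.021] rows>= 3.9 f [-0.  -0.1 -3.5] gap 0.099 t 12.0
9 [ 1.2238e+01 -1.3509e+01  1.2970e+00 -7.0000e-03  1.1000e-02 -2.0000e-03]
[0.561 0.009 0.19 ]
[0.573 0.062 0.194]
[0.585 0.115 0.198]
```

Emit:
servo_tool([
  [12.2,-13.5,1,-0.007,0.011,-0.002,-1],
  [12.2,-13.5,1,-0.007,0.011,-0.002,-1],
  [12.2,-13.5,1,-0.007,0.011,-0.002,-1],
  [12.2,-13.5,1,-0.007,0.011,-0.002,-1],
  [12.2,-13.5,1,-0.007,0.011,-0.002,-1],
  [12.2,-13.5,1,-0.007,0.011,-0.002,-1],
  [12.2,-13.5,1,-0.007,0.011,-0.002,-1],
  [12.2,-13.5,1,-0.007,0.011,-0.002,-1],
  [6,-7,0,-0.007,0.011,-0.002,-1],
  [0,0,0,0,0,0,-1],
])

```text
t: 12.83
tcp_pos: [0.5607, 0.1215, 0.1735]
tool_rot: [0.963, 0.255, 0.081, -0.042]
force: [-0.7, 0.4, -2.2]
finger_gap: 0.098
```

```bash
python3 -c "
from ins import *
plan((38,0,40),.3,6,True)
look('m',('side','top'))
"
```

```text
cover o,tip,rv [-50.8  18.   75.4] [ 5.7 17.8 55. ] [ 0.038  0.346 -0.01 ] q [-0.05  0.49  1.74  0.18  0.8   0.89] trq [-0.1   0.18 -0.01]
delta tool mm [35.2 17.7  5.5] rot [-0.039  0.046 -0.004] rows>= 1.0 f [-0.7  0.4 -2.2] gap 0.098 t 12.8333
6 [ 5.839e+00  2.951e+00  1.086e+00 -7.000e-03  8.000e-03 -1.000e-03]
[0.581 0.123 0.173]
[0.6   0.124 0.174]
```

View pics/m_side.png

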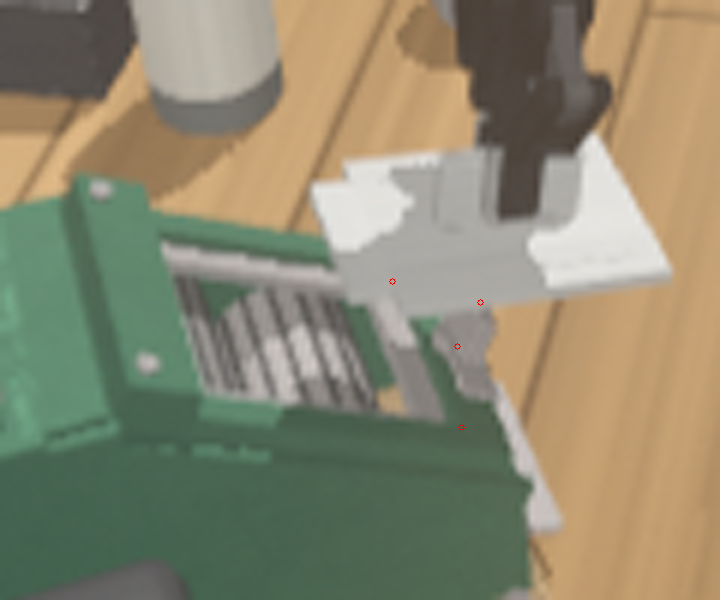

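View pics/m_top.png

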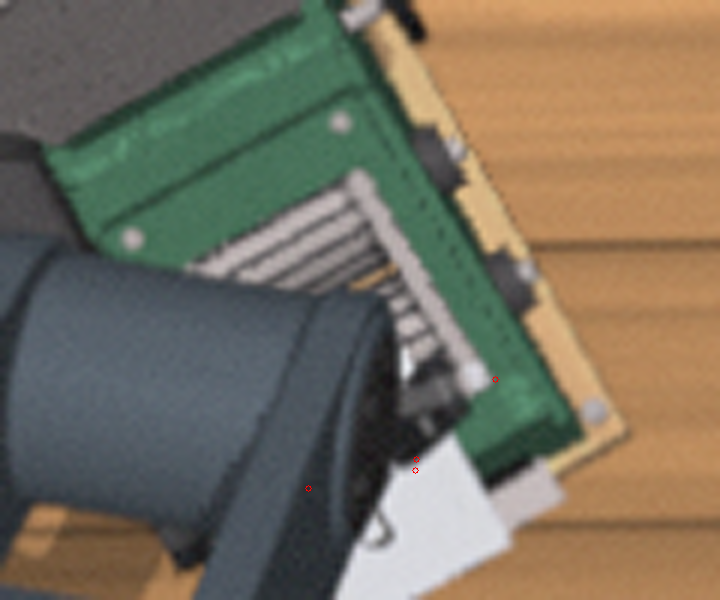

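```bash
cat >> ins.py <<'E'
def corners(n,tag,s,box={"side":(130,200,250,300),"top":(60,100,180,200)}):
    Q=R.from_quat(s['tool_rot']).as_matrix();o=s['tcp_pos']+Q@OFF/1000;Rc=np.c_[Q[:,0],-Q[:,1],-Q[:,2]]
    P=[(x,y,z) for x,y in((-60,45),(-60,-45),(44,45),(44,-45),(60,33),(60,-33)) for z in(0,6)]
    C=load(f'pics/{tag}_{n}.npy');x0,y0,x1,y1=box[n];f=min(800/(x1-x0),600/(y1-y0))
    im=cv2.imread(f'pics/{tag}_{n}.png')
    for p in P:
        u=(C.proj(o+Rc@np.array(p)/1000)[0]-[x0,y0]+.5)*f;cv2.circle(im,tuple(int(v) for v in u),3,(255,0,0) if p[2] else (0,0,255),1)
    cv2.imwrite(f'pics/{tag}_{n}c.png',im)
E
python3 -c "
from ins import *
corners('side','m',manip.sense());corners('top','m',manip.sense())"
```

```text
(no output)
```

View pics/m_sidec.png

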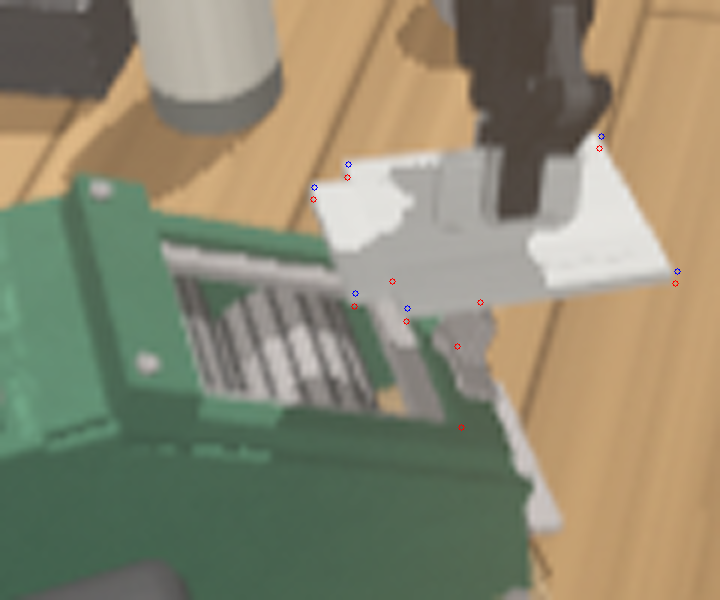

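Emit:
servo_tool([
  [5.8,3,1,-0.007,0.008,-0.001,-1],
  [5.8,3,1,-0.007,0.008,-0.001,-1],
  [5.8,3,1,-0.007,0.008,-0.001,-1],
  [5.8,3,1,-0.007,0.008,-0.001,-1],
  [5.8,3,1,-0.007,0.008,-0.001,-1],
  [5.8,3,1,-0.007,0.008,-0.001,-1],
  [0,0,0,0,0,0,-1],
])

```text
t: 13.52
tcp_pos: [0.6061, 0.1165, 0.1734]
tool_rot: [0.961, 0.252, 0.112, -0.024]
force: [0.9, -0.2, -2.5]
finger_gap: 0.1
```

```bash
python3 -c "
from ins import *
plan((41,0,14),.3,5)
"
```

```text
cover o,tip,rv [-18.3  -9.4  57. ] [39.2 -9.6 39.6] [-0.011  0.295 -0.003] q [-0.05  0.52  1.68  0.17  0.75  0.9 ] trq [-0.13  0.18 -0.05]
delta tool mm [ 9.2 -9.5 23.5] rot [ 0.01  -0.005 -0.005] rows>= 0.6 f [ 0.9 -0.2 -2.5] gap 0.1 t 13.5167
5 [ 1.854e+00 -1.879e+00  4.699e+00  2.000e-03 -1.000e-03 -1.000e-03]
```

Emit:
servo_tool([
  [0,0,0,0,0,0,-1],
  [0,0,0,0,0,0,-1],
  [0,0,0,0,0,0,-1],
])

```text
t: 13.77
tcp_pos: [0.6063, 0.1164, 0.1733]
tool_rot: [0.961, 0.252, 0.112, -0.024]
force: [-0.2, 0.5, -2.4]
finger_gap: 0.099
```

```bash
python3 -c "
from ins import *
plan((41,0,14),.3,5)
"
```

```text
cover o,tip,rv [-18.2  -9.6  56.9] [39.2 -9.8 39.5] [-0.011  0.295 -0.003] q [-0.05  0.52  1.68  0.17  0.75  0.9 ] trq [-0.15  0.24 -0.03]
delta tool mm [ 9.1 -9.7 23.4] rot [ 0.01  -0.005 -0.005] rows>= 0.6 f [-0.2  0.5 -2.4] gap 0.099 t 13.7667
5 [ 1.842e+00 -1.920e+00  4.689e+00  2.000e-03 -1.000e-03 -1.000e-03]
```

Emit:
servo_tool([
  [1.8,-1.9,4.7,0.002,-0.001,-0.001,-1],
  [1.8,-1.9,4.7,0.002,-0.001,-0.001,-1],
  [1.8,-1.9,4.7,0.002,-0.001,-0.001,-1],
  [1.8,-1.9,4.7,0.002,-0.001,-0.001,-1],
  [0,0,0,0,0,0,-1],
  [0,0,0,0,0,0,-1],
])

```text
t: 14.27
tcp_pos: [0.6119, 0.1303, 0.1543]
tool_rot: [0.961, 0.255, 0.107, -0.028]
force: [0.7, -0.3, -3.0]
finger_gap: 0.098
```

```bash
python3 -c "
from ins import *
plan((42,0,6),.3,4)
s=look('n',('side','top'));corners('side','n',s);corners('top','n',s)
"
```

```text
cover o,tip,rv [-17.6  -0.1  34.5] [39.7 -0.1 16.7] [-0.     0.301  0.   ] q [-0.02  0.56  1.67  0.17  0.73  0.91] trq [-0.15  0.26 -0.05]
delta tool mm [ 5.4 -0.1  9.6] rot [0.    0.001 0.   ] rows>= 0.3 f [ 0.7 -0.3 -3. ] gap 0.098 t 14.2667
4 [ 1.339 -0.017  2.401  0.     0.     0.   ]
```

View pics/n_sidec.png

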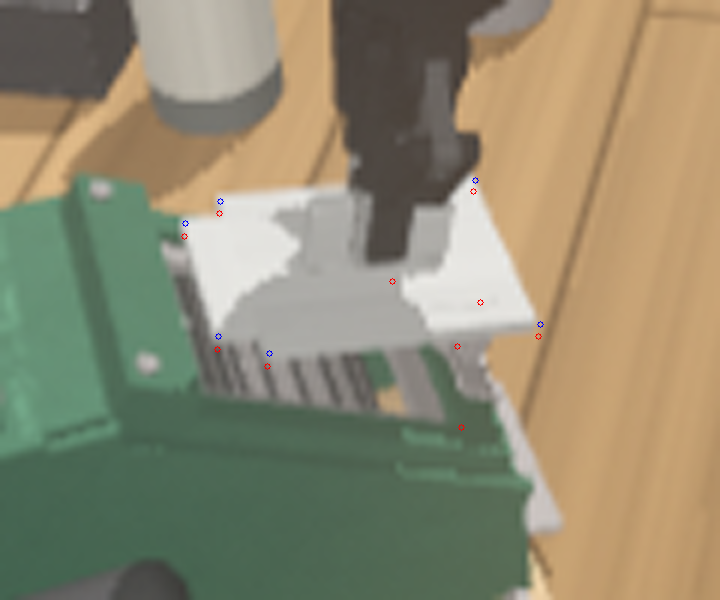

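View pics/n_topc.png

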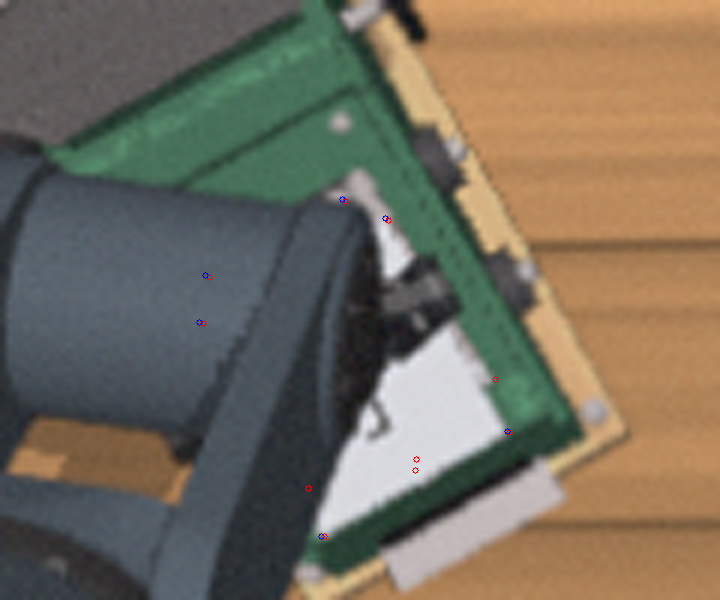

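Emit:
servo_tool([
  [1.3,0,2.8,0,0,0,-1],
  [1.3,0,2.8,0,0,0,-1],
  [1.3,0,2.8,0,0,0,-1],
  [1.3,0,2.8,0,0,0,-1],
  [0,0,0,0,0,0,-1],
  [0,0,0,0,0,0,-1],
])

```text
t: 14.87
tcp_pos: [0.6195, 0.1339, 0.1442]
tool_rot: [0.961, 0.254, 0.108, -0.028]
force: [0.6, -0.2, -3.1]
finger_gap: 0.099
```

```bash
python3 -c "
from ins import *
plan((56,0,4),.3,6)
"
```

```text
cover o,tip,rv [-15.3  -0.8  21.6] [42.  -0.8  3.9] [-0.001  0.3   -0.   ] q [-0.02  0.58  1.66  0.17  0.72  0.92] trq [-0.13  0.16  0.01]
delta tool mm [13.3 -0.8 -4.3] rot [ 0.001 -0.    -0.   ] rows>= 0.3 f [ 0.6 -0.2 -3.1] gap 0.099 t 14.8667
6 [ 2.218 -0.126 -0.709  0.    -0.    -0.   ]
```

Emit:
servo_tool([
  [2.3,-0.2,-0.7,0,0,0,-1],
  [2.3,-0.2,-0.7,0,0,0,-1],
  [2.3,-0.2,-0.7,0,0,0,-1],
  [2.3,-0.1,-0.7,0,0,0,-1],
  [2.3,-0.1,-0.7,0,0,0,-1],
  [1.5,0,-0.7,0,0,0,-1],
  [0,0,0,0,0,0,-1],
])

```text
t: 15.45
tcp_pos: [0.6308, 0.1411, 0.1525]
tool_rot: [0.961, 0.254, 0.109, -0.028]
force: [-0.8, 0.5, -3.1]
finger_gap: 0.099
```

```bash
python3 -c "
from ins import *
plan((58,0,3),.2,4)
s=look('o',('side','top'));corners('side','o',s);corners('top','o',s)
"
```

```text
cover o,tip,rv [ 0.5 -0.1 22.1] [57.8 -0.1  4.4] [-0.002  0.299 -0.   ] q [-0.    0.58  1.62  0.16  0.75  0.94] trq [-0.08  0.19 -0.02]
delta tool mm [-0.  -0.1  8. ] rot [ 0.002  0.099 -0.   ] rows>= 0.8 f [-0.8  0.5 -3.1] gap 0.099 t 15.45
4 [-0.085 -0.025  1.987  0.     0.025 -0.   ]
```

View pics/o_sidec.png

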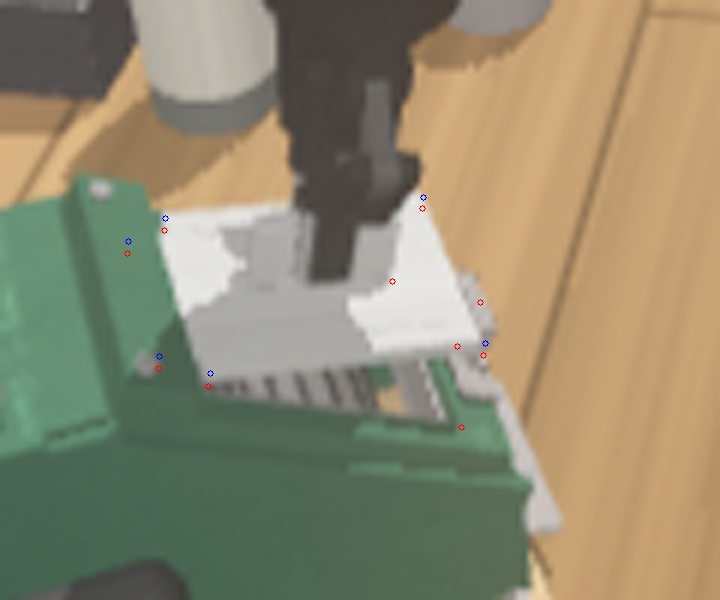

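View pics/o_topc.png

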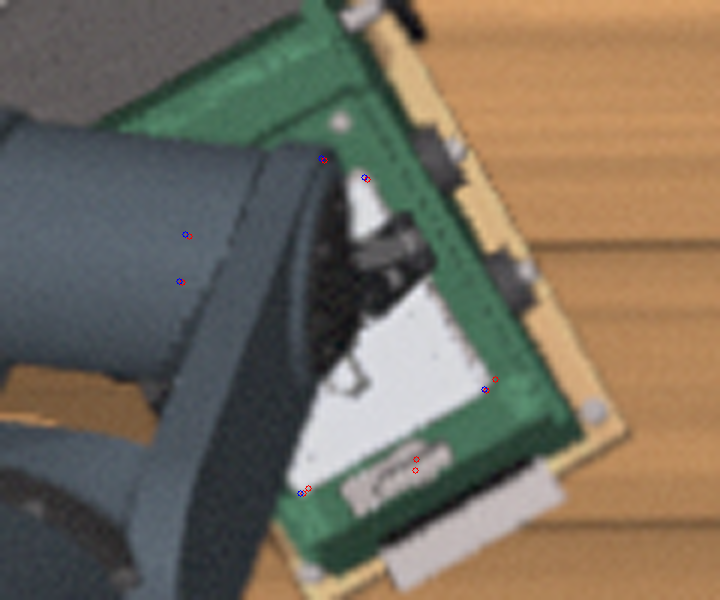

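Emit:
servo_tool([
  [-0.1,0,2,0,0.025,0,-1],
  [-0.1,0,2,0,0.025,0,-1],
  [-0.1,0,2,0,0.025,0,-1],
  [-0.1,0,2,0,0.025,0,-1],
  [0,0,0,0,0,0,-1],
  [0,0,0,0,0,0,-1],
])

```text
t: 16.05
tcp_pos: [0.6312, 0.1418, 0.144]
tool_rot: [0.954, 0.253, 0.157, -0.041]
force: [0.2, 0.1, -3.7]
finger_gap: 0.097
```

```bash
python3 -c "
from ins import *
plan((59.5,0,2),.08,5)
"
```

```text
cover o,tip,rv [-2.1  0.3 14.8] [56.8  0.3  3.1] [-0.001  0.197  0.   ] q [-0.03  0.58  1.7   0.3   0.6   0.8 ] trq [-0.13  0.35  0.01]
delta tool mm [2.2 0.3 8.4] rot [ 0.001  0.117 -0.   ] rows>= 0.9 f [ 0.2  0.1 -3.7] gap 0.097 t 16.05
5 [ 0.36   0.064  1.709  0.     0.023 -0.   ]
```

Emit:
servo_tool([
  [0.5,0,1.7,0,0.023,0,-1],
  [0.5,0,1.7,0,0.023,0,-1],
  [0.5,0,1.7,0,0.023,0,-1],
  [0.5,0,1.7,0,0.023,0,-1],
  [0.5,0,1.7,0,0.023,0,-1],
  [0,0,0,0,0,0,-1],
  [0,0,0,0,0,0,-1],
])

```text
t: 16.63
tcp_pos: [0.6373, 0.1449, 0.1379]
tool_rot: [0.943, 0.251, 0.213, -0.056]
force: [0.8, -0.3, -3.3]
finger_gap: 0.097
```

```bash
python3 -c "
from ins import *
plan((60.5,0,0.5),.0,4)
s=look('p',('side','top'));corners('side','p',s);corners('top','p',s)
"
```

```text
cover o,tip,rv [ 2.1 -0.   6.8] [61.9  0.2  2.1] [-0.001  0.079  0.003] q [-0.06  0.59  1.77  0.55  0.46  0.54] trq [-0.18  0.37  0.05]
delta tool mm [-1.9 -0.   7. ] rot [0.001 0.079 0.003] rows>= 0.6 f [ 0.8 -0.3 -3.3] gap 0.097 t 16.6333
4 [-5.150e-01 -7.000e-03  1.743e+00  0.000e+00  2.000e-02  1.000e-03]
```

View pics/p_sidec.png

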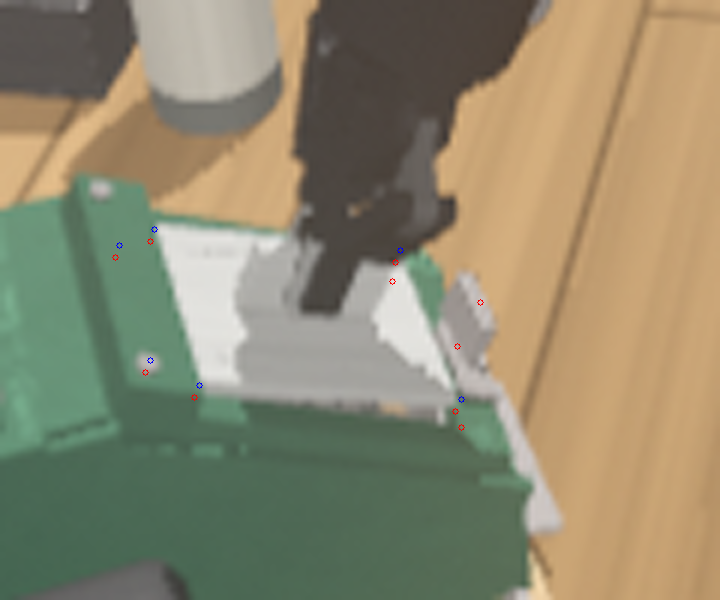

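View pics/p_topc.png

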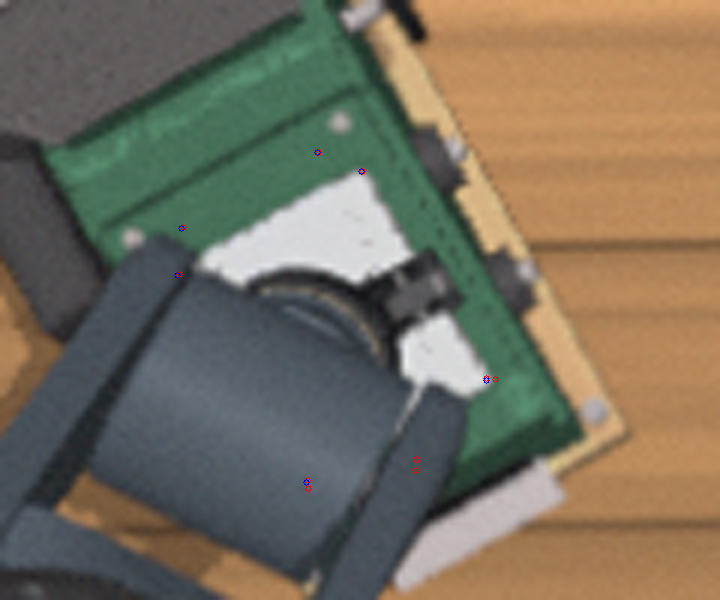

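Emit:
servo_tool([
  [-0.5,0,1.7,0,0.02,0,-1],
  [-0.5,0,1.7,0,0.02,0,-1],
  [-0.5,0,1.7,0,0.02,0,-1],
  [-0.5,0,1.7,0,0.019,0.002,-1],
  [0,0,0,0,0,0,-1],
  [0,0,0,0,0,0,-1],
])

```text
t: 17.23
tcp_pos: [0.6404, 0.1464, 0.1326]
tool_rot: [0.933, 0.25, 0.252, -0.065]
force: [0.4, 0.6, -2.8]
finger_gap: 0.1
```

```bash
python3 -c "
from ins import *
plan((60.5,0,0),.0,4);s=manip.sense();print(M.T@s['force'],s['finger_gap'])
s=look('r',('side','top'));corners('side','r',s)
"
```

```text
cover o,tip,rv [ 3.2 -0.2  1.1] [63.2  0.1  1.3] [-0.002 -0.004  0.006] q [-0.08  0.6   1.82  0.84  0.39  0.24] trq [-0.29  0.41 -0.02]
delta tool mm [-2.7 -0.3  1.1] rot [ 0.002 -0.004  0.006] rows>= 0.1 f [ 0.4  0.6 -2.8] gap 0.1 t 17.2333
4 [-0.676 -0.069  0.265  0.    -0.001  0.001]
[-0.82583982  0.2607074  -2.7425643 ] 0.1001349797192839
```

View pics/r_sidec.png

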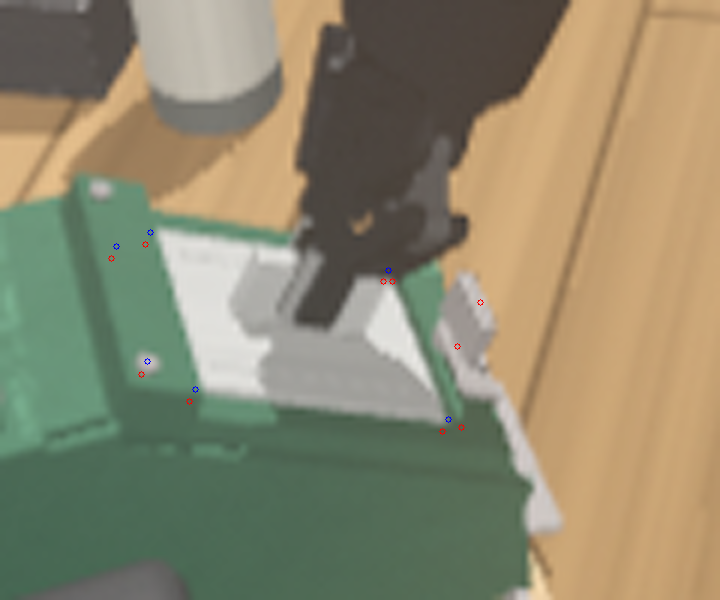

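Emit:
servo_tool([
  [-1,0,0.4,0,0,0.002,-1],
  [-1,0,0.6,0,0,0.002,-1],
  [0,0,0.8,0,0,0.002,-1],
  [0,0,0.8,0,0,0,-1],
  [0,0,0,0,0,0,-1],
  [0,0,0,0,0,0,-1],
])

```text
t: 17.83
tcp_pos: [0.6407, 0.146, 0.1323]
tool_rot: [0.933, 0.248, 0.254, -0.065]
force: [0.7, -0.1, -2.9]
finger_gap: 0.101
```

```bash
python3 -c "
from ins import *
plan((60.5,0,0),.0,4);s=manip.sense();print(M.T@s['force'],s['finger_gap'])
"
```

```text
cover o,tip,rv [ 3.2 -0.7  0.8] [63.2 -0.5  1.2] [-0.003 -0.006  0.003] q [-0.08  0.6   1.83  0.85  0.38  0.23] trq [-0.22  0.49 -0.04]
delta tool mm [-2.6 -0.7  0.7] rot [ 0.003 -0.006  0.003] rows>= 0.1 f [ 0.7 -0.1 -2.9] gap 0.101 t 17.8333
4 [-0.649 -0.175  0.183  0.001 -0.002  0.001]
[-0.95741672 -0.36985618 -2.75420856] 0.1007505942757136
```

Emit:
servo_tool([
  [-2.5,-0.5,2,0,0,0,-1],
  [0,0,0,0,0,0,-1],
  [-2.5,-0.5,2,0,0,0,-1],
  [0,0,0,0,0,0,-1],
  [0,0,0,0,0,0,-1],
])

```text
t: 18.25
tcp_pos: [0.6406, 0.146, 0.1326]
tool_rot: [0.931, 0.248, 0.259, -0.065]
force: [0.1, -1.1, -1.6]
finger_gap: 0.101
```

```bash
python3 -c "
from ins import *
plan((60.5,0,0),.0,4);s=manip.sense();print(M.T@s['force'],s['finger_gap'])
"
```

```text
cover o,tip,rv [ 3.4 -0.7  1.2] [63.4 -0.4  2.2] [-0.006 -0.017  0.005] q [-0.08  0.6   1.83  0.89  0.37  0.19] trq [-0.36  0.6   0.01]
delta tool mm [-2.7 -0.7  1. ] rot [ 0.006 -0.017  0.005] rows>= 0.1 f [ 0.1 -1.1 -1.6] gap 0.101 t 18.25
4 [-0.684 -0.166  0.259  0.002 -0.004  0.001]
[-1.14485199 -1.00247496 -1.13986445] 0.1006045338264532
```

Emit:
servo_tool([
  [-2.5,-0.5,1,0,-0.01,0,-1],
  [-2.5,-0.5,1,0,-0.01,0,-1],
  [-2.5,-0.5,1,0,0,0,-1],
])

```text
t: 18.5
tcp_pos: [0.6402, 0.1453, 0.1311]
tool_rot: [0.933, 0.247, 0.255, -0.062]
force: [-5.1, -0.9, 13.6]
finger_gap: 0.097
```

```bash
python3 -c "
from ins import *
plan((60.5,0,0),.0,4);s=manip.sense();print(M.T@s['force'],s['finger_gap'])
s=look('r2',('side','top'));corners('side','r2',s);corners('top','r2',s)
"
```

```text
cover o,tip,rv [ 1.9 -1.2  0.2] [61.9 -1.1  0.6] [-0.01  -0.007  0.002] q [-0.07  0.6   1.83  0.86  0.37  0.22] trq [0.53 0.58 0.31]
delta tool mm [-1.4 -1.1  0.1] rot [ 0.01  -0.007  0.002] rows>= 0.1 f [-5.1 -0.9 13.6] gap 0.097 t 18.5
4 [-0.344 -0.276  0.024  0.002 -0.002  0.   ]
[ 2.5950004   1.76407074 14.22403095] 0.09689847939459745
```

View pics/r2_sidec.png

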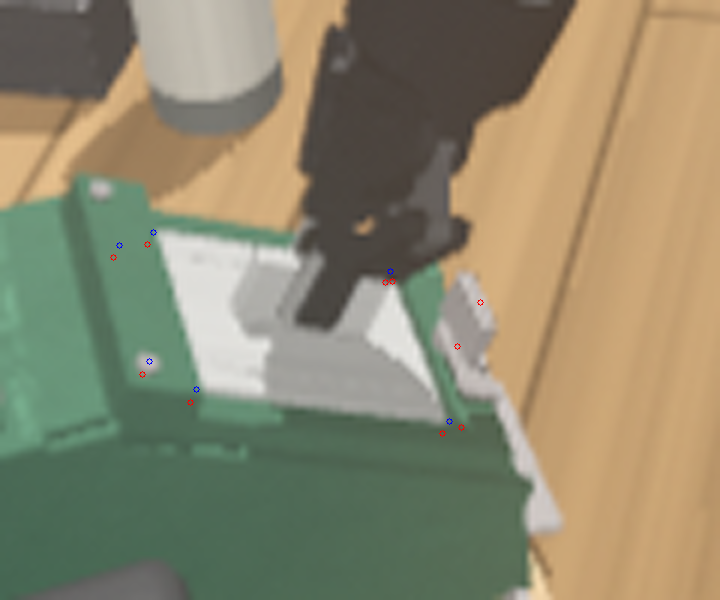

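View pics/r2_topc.png

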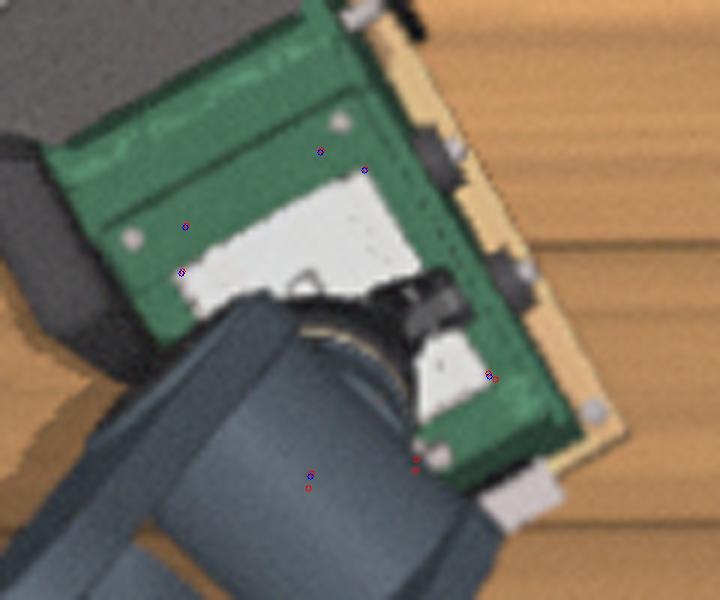

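Emit:
servo_tool([
  [0,0,0,0,0,0,-0.7],
  [0,0,0,0,0,0,-0.4],
  [0,0,0,0,0,0,-0.3],
  [0,0,0,0,0,0,-0.3],
  [0,0,-4,0,0,0,-0.3],
  [0,0,-8,0,0,0,-0.3],
  [0,0,-15,0,0,0,-0.3],
  [0,0,-20,0,0,0,-0.3],
  [0,0,-20,0,0,0,-0.3],
  [0,0,-20,0,0,0,-0.3],
  [0,0,0,0,0,0,-0.3],
])

```text
t: 19.52
tcp_pos: [0.6012, 0.123, 0.2095]
tool_rot: [0.933, 0.245, 0.256, -0.061]
force: [0.0, 0.0, -0.2]
finger_gap: 0.349
```

```bash
python3 -c "
from look import *
s=look('s',('side','top'),pts=((-60,45,6),(-60,-45,6),(50,-47.5,17),(50,47.5,17)));print(infront(s),s['q'].round(2),s['force'])
"
```

```text
[ -5.   -1.2 100.5] [-0.13  0.42  1.87  0.67  0.49  0.38] [ 0.04424698  0.02645848 -0.17278831]
```

View pics/s_side.png

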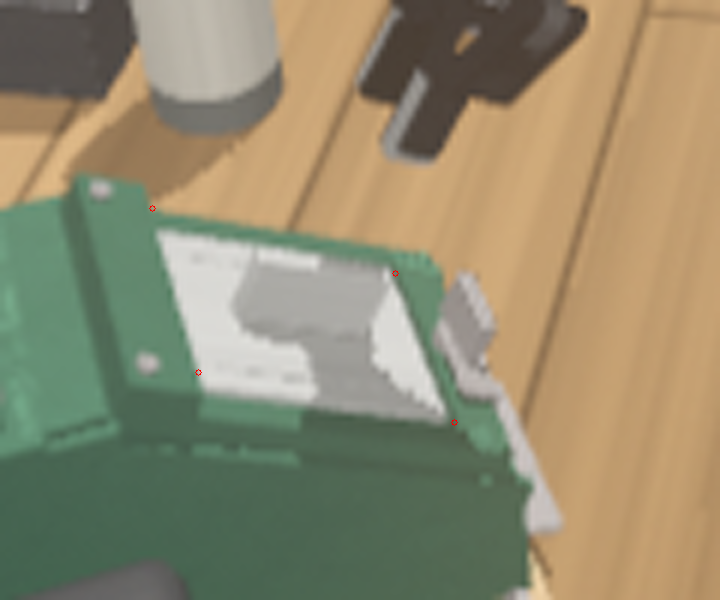

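View pics/s_top.png

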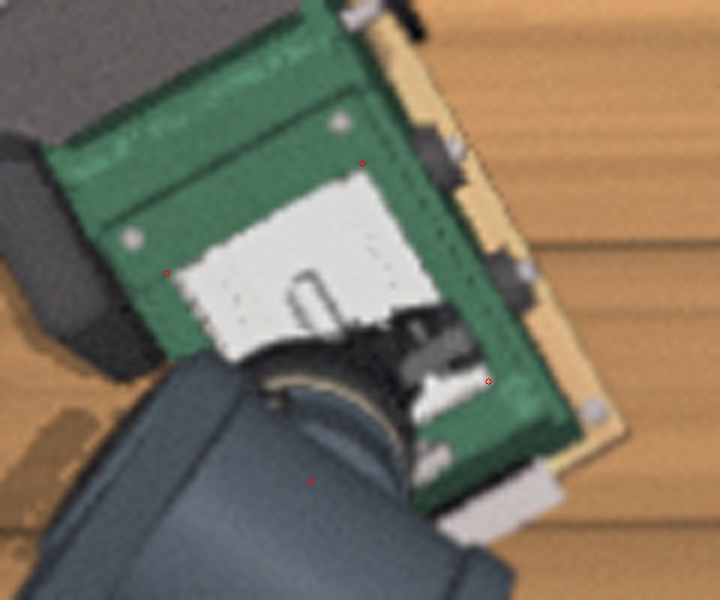

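```bash
cat > btn.py <<'E'
from look import *
def b(z,a,n):
    s=manip.sense();Q=R.from_quat(s['tool_rot']).as_matrix();x=M.T@Q[:,0]
    print(infront(s),'a',np.arctan2(x[0],x[1]).round(3),'q',s['q'].round(2),'F',(M.T@s['force']).round(1),'T',(M.T@s['ft_torque']).round(2))
    print(n,twist(F((-74.2,.6,z)),btnR(a),s)(n).round(3))
E
python3 -c "
from btn import *
b(70,0,16)"
```

```text
[-5.7 -1.  98.4] a 1.571 q [-0.13  0.43  1.87  0.68  0.49  0.38] F [-0.2 -0.3 -0. ] T [0.06 0.25 0.  ]
delta tool mm [-68.7  -1.9  27.9] rot [ 0.015  0.003 -1.571] rows>= 12.6 f [-0.  -0.4 -0.1] gap 0.354 t 19.6167
16 [-3.449e+00 -3.288e+00  1.744e+00  1.000e-03  0.000e+00 -9.800e-02]
```

Emit:
servo_tool([
  [-3.4,-3.3,1.4,0.001,0,-0.098,-0.35],
  [-3.4,-3.3,1.4,0.001,0,-0.098,-0.35],
  [-3.4,-3.3,1.4,0.001,0,-0.098,-0.35],
  [-3.4,-3.3,1.4,0.001,0,-0.098,-0.35],
  [-3.4,-3.3,1.4,0.001,0,-0.098,-0.35],
  [-3.4,-3.3,1.4,0.001,0,-0.098,-0.35],
  [-3.4,-3.3,1.4,0.001,0,-0.098,-0.35],
  [-3.4,-3.3,1.4,0.001,0,-0.098,-0.35],
  [-3.4,-3.3,1.4,0.001,0,-0.098,-0.35],
  [-3.4,-3.3,1.4,0.001,0,-0.098,-0.35],
  [-3.4,-3.3,1.4,0.001,0,-0.098,-0.35],
  [-3.4,-3.3,1.4,0.001,0,-0.098,-0.35],
])

```text
t: 20.62
tcp_pos: [0.5626, 0.1166, 0.152]
tool_rot: [0.621, 0.742, 0.238, 0.085]
force: [-0.0, 0.1, 0.4]
finger_gap: 0.326
```

```bash
python3 -c "
from btn import *
b(60,0,5)"
```

```text
[-65.5  12.5  69. ] a 0.342 q [-0.16  0.49  2.    0.94  0.39 -1.17] F [0.2 0.1 0.3] T [-0.01  0.23  0.07]
delta tool mm [-14.1  -4.1   9.1] rot [-0.014 -0.004 -0.342] rows>= 2.7 f [-0.   0.1  0.4] gap 0.326 t 20.6167
5 [-2.690e+00 -1.209e+00  1.814e+00 -3.000e-03 -1.000e-03 -6.800e-02]
```

Emit:
servo_tool([
  [-2.7,-1.2,1.8,-0.003,-0.001,-0.068,-0.35],
  [-2.7,-1.2,1.8,-0.003,-0.001,-0.068,-0.35],
  [-2.7,-1.2,1.8,-0.003,-0.001,-0.068,-0.35],
  [-2.7,-1.2,1.8,-0.003,-0.001,-0.068,-0.35],
  [-2.7,-1.2,1.8,-0.003,-0.001,-0.068,-0.35],
  [0,0,0,0,0,0,-0.35],
  [0,0,0,0,0,0,-0.35],
])

```text
t: 21.2
tcp_pos: [0.5641, 0.1047, 0.1293]
tool_rot: [0.48, 0.84, 0.219, 0.126]
force: [0.1, 0.3, 0.0]
finger_gap: 0.324
```

```bash
python3 -c "
from btn import *
b(40,0,3)"
```

```text
[-80.8   1.3  51.6] a -0.012 q [-0.18  0.54  2.01  1.07  0.37 -1.69] F [ 0.2  0.2 -0.1] T [ 0.04  0.23 -0.04]
delta tool mm [-0.8  6.7 11.5] rot [-0.012 -0.005  0.012] rows>= 0.3 f [0.1 0.3 0. ] gap 0.324 t 21.2
3 [-2.590e-01  2.225e+00  3.859e+00 -4.000e-03 -2.000e-03  4.000e-03]
```

Emit:
servo_tool([
  [-0.3,2.2,3.5,-0.004,-0.002,0.004,-0.35],
  [-0.3,2.2,3.5,-0.004,-0.002,0.004,-0.35],
  [-0.3,2.2,3.5,-0.004,-0.002,0.004,-0.35],
  [0,0,0,0,0,0,-0.35],
  [0,0,0,0,0,0,-0.35],
])

```text
t: 21.62
tcp_pos: [0.5752, 0.1106, 0.1216]
tool_rot: [0.488, 0.834, 0.224, 0.13]
force: [-0.8, 0.3, 0.2]
finger_gap: 0.33
```

```bash
python3 -c "
from btn import *
b(18,0,4)
look('u',('side',))"
```

```text
[-73.8   1.   38.6] a 0.005 q [-0.17  0.57  2.    1.14  0.35 -1.72] F [-0.4  0.7  0.4] T [-0.05  0.24 -0.01]
delta tool mm [-0.4 -0.4 20.6] rot [-0.     0.    -0.005] rows>= 0.5 f [-0.8  0.3  0.2] gap 0.33 t 21.6167
4 [-9.600e-02 -9.300e-02  5.162e+00 -0.000e+00  0.000e+00 -1.000e-03]
```

View pics/u_side.png

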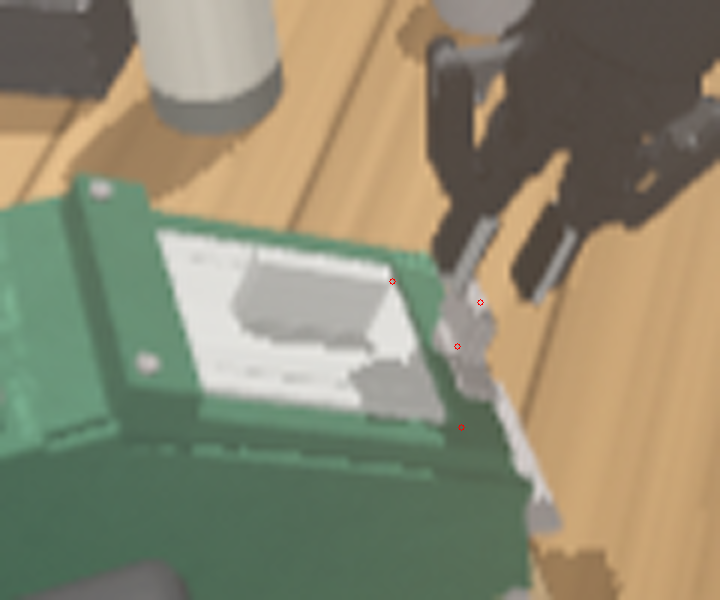

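Emit:
servo_tool([
  [0,0,5,0,0,0,-0.35],
  [0,0,5,0,0,0,-0.35],
  [0,0,5,0,0,0,-0.35],
  [0,0,5,0,0,0,-0.35],
  [0,0,0,0,0,0,-0.35],
  [0,0,0,0,0,0,-0.35],
])

```text
t: 22.17
tcp_pos: [0.585, 0.1161, 0.1027]
tool_rot: [0.488, 0.834, 0.224, 0.13]
force: [-1.4, -0.5, -0.0]
finger_gap: 0.32
```

```bash
python3 -c "
from btn import *
b(17,0,4)
look('u2',('side',))"
```

```text
[-73.5   0.9  16.7] a 0.005 q [-0.15  0.62  1.98  1.23  0.33 -1.8 ] F [-1.3  0.3  0.7] T [-0.06  0.21  0.03]
delta tool mm [-0.3 -0.7 -0.3] rot [ 0.     0.001 -0.005] rows>= 0.0 f [-1.4 -0.5 -0. ] gap 0.32 t 22.1667
4 [-0.081 -0.174 -0.064  0.     0.    -0.001]
```

View pics/u2_side.png

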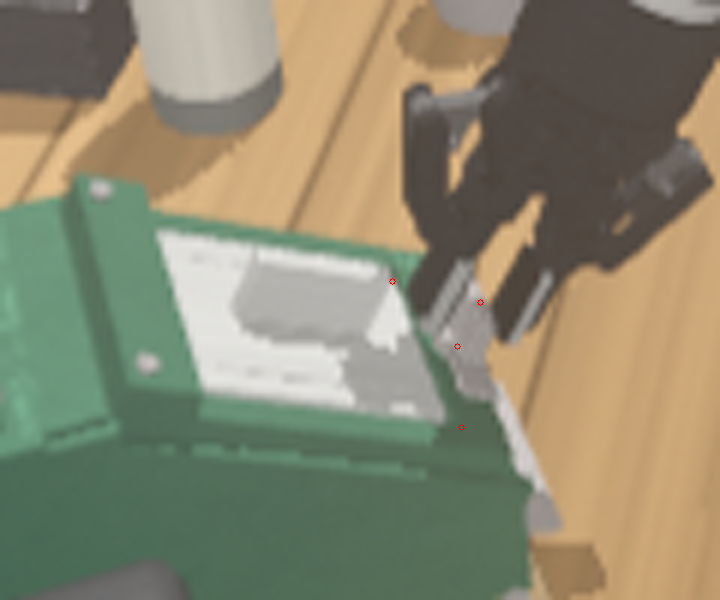

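Straddling the wing; close, then turn.

Emit:
servo_tool([
  [0,0,0,0,0,0,-1],
  [0,0,0,0,0,0,-1],
  [0,0,0,0,0,0,-1],
  [0,0,0,0,0,0,-1],
  [0,0,0,0,0,0,-1],
  [0,0,0,0,0,0,-1],
], grip_force=25)

```text
t: 22.72
tcp_pos: [0.5841, 0.1157, 0.1024]
tool_rot: [0.488, 0.834, 0.223, 0.13]
force: [0.8, 0.9, -1.5]
finger_gap: 0.083
```

Emit:
servo_tool([
  [0,0,0,0,0,0.08,-1],
  [0,0,0,0,0,0.08,-1],
  [0,0,0,0,0,0.08,-1],
  [0,0,0,0,0,0.08,-1],
  [0,0,0,0,0,0.08,-1],
  [0,0,0,0,0,0.08,-1],
])

```text
t: 23.22
tcp_pos: [0.5845, 0.1158, 0.1026]
tool_rot: [0.679, 0.687, 0.248, 0.071]
force: [0.7, 0.5, -1.7]
finger_gap: 0.082
```

```bash
python3 -c "
from btn import *
b(17,1.57,14)"
```

```text
[-74.1   0.8  16.9] a 0.505 q [-0.15  0.62  1.98  1.23  0.33 -1.3 ] F [-0.1  0.1 -1.9] T [-0.    0.3   0.02]
delta tool mm [-0.2  0.  -0.1] rot [1.000e-03 2.000e-03 1.065e+00] rows>= 8.5 f [ 0.7  0.5 -1.7] gap 0.082 t 23.2167
14 [-0.015  0.012 -0.008  0.     0.     0.076]
```

Emit:
servo_tool([
  [0,0,0,0,0,0.08,-1],
  [0,0,0,0,0,0.08,-1],
  [0,0,0,0,0,0.08,-1],
  [0,0,0,0,0,0.08,-1],
  [0,0,0,0,0,0.08,-1],
  [0,0,0,0,0,0.08,-1],
  [0,0,0,0,0,0.08,-1],
  [0,0,0,0,0,0.08,-1],
  [0,0,0,0,0,0.08,-1],
  [0,0,0,0,0,0.08,-1],
])

```text
t: 24.05
tcp_pos: [0.585, 0.1155, 0.1028]
tool_rot: [0.9, 0.351, 0.256, -0.036]
force: [0.5, 0.3, -1.3]
finger_gap: 0.084
```

```bash
python3 -c "
from btn import *
b(17,1.57,3)"
```

```text
[-73.8   0.3  16.9] a 1.344 q [-0.15  0.62  1.98  1.22  0.33 -0.46] F [-0.1 -0.  -1.4] T [-0.01  0.32  0.02]
delta tool mm [-0.4 -0.4 -0.1] rot [0.003 0.001 0.226] rows>= 1.8 f [ 0.5  0.3 -1.3] gap 0.084 t 24.05
3 [-0.133 -0.11  -0.032  0.001  0.     0.075]
```

Emit:
servo_tool([
  [0,0,0,0,0,0.07,-1],
  [0,0,0,0,0,0.07,-1],
  [0,0,0,0,0,0.07,-1],
  [0,0,0,0,0,0.05,-1],
  [0,0,0,0,0,0,-1],
])

```text
t: 24.47
tcp_pos: [0.585, 0.1153, 0.1028]
tool_rot: [0.939, 0.227, 0.248, -0.07]
force: [0.4, -0.1, -2.5]
finger_gap: 0.086
```

```bash
python3 -c "
from btn import *
b(17,1.57,3)"
```

```text
[-73.8   0.2  16.9] a 1.613 q [-0.15  0.62  1.98  1.22  0.33 -0.19] F [-1.  -0.3 -2.3] T [-0.02  0.32  0.57]
delta tool mm [-0.4 -0.4 -0.1] rot [ 0.003  0.002 -0.043] rows>= 0.3 f [ 0.4 -0.1 -2.5] gap 0.086 t 24.4667
3 [-0.134 -0.14  -0.025  0.001  0.001 -0.014]
```

Emit:
servo_tool([
  [0,0,0,0,0,-0.02,-1],
  [0,0,0,0,0,0,-0.5],
  [0,0,0,0,0,0,-0.35],
  [0,0,0,0,0,0,-0.35],
  [0,0,0,0,0,0,-0.35],
  [0,0,-5,0,0,0,-0.35],
  [0,0,-10,0,0,0,-0.35],
  [0,0,-20,0,0,0,-0.35],
  [0,0,-30,0,0,0,-0.35],
  [0,0,-35,0,0,0,-0.35],
  [0,0,-35,0,0,0,-0.35],
  [0,0,-35,0,0,0,-0.35],
])

```text
t: 25.47
tcp_pos: [0.5065, 0.0729, 0.2501]
tool_rot: [0.938, 0.237, 0.243, -0.069]
force: [0.6, 0.6, 0.8]
finger_gap: 0.328
```

Emit:
servo_tool([
  [0,0,-35,0,0,0,-0.35],
  [0,0,-35,0,0,0,-0.35],
  [0,0,-20,0,0,0,-0.35],
  [0,0,0,0,0,0,-0.35],
  [0,0,0,0,0,0,-0.35],
])

```text
t: 25.88
tcp_pos: [0.4635, 0.0479, 0.3395]
tool_rot: [0.938, 0.236, 0.247, -0.063]
force: [0.0, -0.4, -0.6]
finger_gap: 0.328
```

```bash
python3 -c "
from btn import *
b(170,1.57,3)
look('v',('side','top'),{'side':(130,200,250,300),'top':(60,100,180,200)},((-74,0,8),(-40,0,10),(-57,0,31),(-91,0,31)))"
```

```text
[-75.8   1.8 291.4] a 1.593 q [-0.4   0.01  1.98  0.52  0.88  0.39] F [-0.4 -0.3 -0.4] T [-0.01  0.23 -0.  ]
delta tool mm [ 2.700e+00 -1.000e-01  1.214e+02] rot [ 0.011  0.009 -0.023] rows>= 2.9 f [ 0.  -0.4 -0.6] gap 0.328 t 25.8833
3 [ 7.7800e-01  1.0200e-01  4.0465e+01  4.0000e-03  3.0000e-03 -8.0000e-03]
```

View pics/v_side.png

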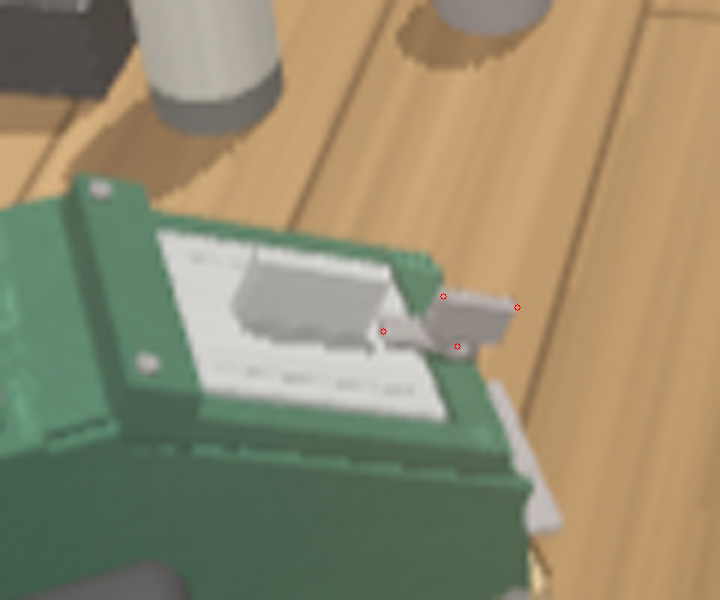

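View pics/v_top.png

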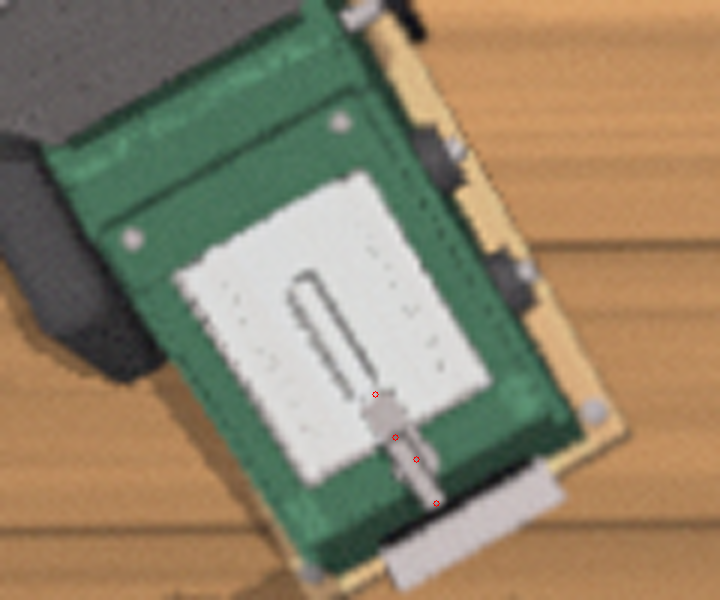

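```bash
python3 -c "
from look import *
a=np.load('pics/top0.npy',allow_pickle=True).item()['frame'].astype(int);b=np.load('pics/v_top.npy',allow_pickle=True).item()['frame'].astype(int)
d=(abs(a-b).max(2)>60)
for n,(x0,y0,x1,y1) in dict(oil=(205,80,245,135),tin=(240,135,280,175),guard=(205,210,275,270),wrench=(115,240,190,275),brush=(275,135,350,165),bearing=(270,258,305,292)).items(): print(n,d[y0:y1,x0:x1].sum())
s=manip.sense();print(s['qd'].round(3),s['t'])
print(manip.sign_off())"
```

```text
oil 0
tin 0
guard 0
wrench 387
brush 0
bearing 2
[ 0.008  0.034  0.007  0.001  0.    -0.001] 25.9833
the job is handed in; nothing more can be done
None
```

```bash
python3 -c "
import numpy as np,cv2
for n in('top','side'): cv2.imwrite(f'pics/z_{n}.png',np.load(f'pics/v_{n}.npy',allow_pickle=True).item()['frame'][:,:,::-1])"
```

```text
(no output)
```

View pics/z_side.png

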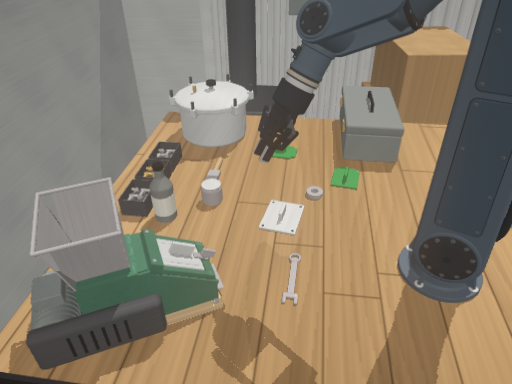

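The cover is back in its pocket with the button turned up across its lower edge, and the job was handed in at about 26 s of the 72 s allowed. No verdict was reported.

**What I did:**
- I pinched the turn-button's wing and swung it from about 0.5 rad to 0.
- I picked the tongued white cover up by its rib and slid the tongue under the lip at about 0.3 rad of tilt. I then rotated the cover down flat until a 14 N seating force showed.
- I let go of the cover, turned the button to its stop, released it and backed the arm off.

**Last checks:**
- **Cover:** just before release it was at about x 2, y -1, z 0 mm in front's frame. Both views afterwards show it flat in the pocket, with the tongue hidden under the lip. I did not measure its pose again after letting go.
- **Button:** the tool read about 1.6 rad against the stop, and the arm and wing in both pictures match the 1.57 position.
- **Robot:** nothing is touching the gripper and the force reading is near zero.
- **Bystanders:** the picture comparison showed no change for the oil bottle, tin, guard cover and brush, and 2 pixels for the bearing. It did flag the wrench (387 pixels), probably because the arm covers it in the top view. In the side view, which I only looked at after handing in, the wrench is where it was at the start.

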